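# Lock up print blocks in the vise

## Task

Wind the vise's jaw fully back with its crank. Then lay every print block on the bed in one straight row between the jaws, carved face up, square to the jaws and centred across their width, and fill the rest of the row with as many wooden spacers as it takes for the jaw to reach it. Crank the jaw onto the row until its sprung pad is pressed in about halfway and everything is held tight. Put the spacers that are not needed into the white tray; leave the other things on the table alone.

Things in the scene. Friction and masses are not known exactly. Their poses are not given: they have to be found in the camera images.
- vise: fixed vise: steel bed plate 140 (x) x 340 (y) x 12 mm, open on both x sides, origin at the centre of its underside; y is the clamping direction. Fixed jaw at its -y end, gear housing (66 x 60 mm, 60 mm high) with a crank at its +y end; sliding jaw between. Jaws and pad: 56 mm wide in x, centred, tops 45 mm above the table; the jaw moves only by the crank
- fixed_face (a point): foot of the fixed jaw's clamping face, at (0, -125, 12) mm in the vise's frame, on the bed; axes as the vise's. The room for the row runs from here along +y to pad_face
- pad_face (a point): foot of the clamping face of the sprung pad on the sliding jaw, about on the bed, centre of its width; axes as the vise's. With the jaw fully back and the pad out it is 172 mm from fixed_face, with the jaw fully forward 127 mm
- crank_axis (a point): point on the vertical axis of the crank, at the middle height of its grip: (0, 134, 97) mm in the vise's frame
- crank_grip (a point): middle of the crank's upright round black grip, 22 mm diameter, 42 mm tall (76 to 118 mm above the table), which spins freely on its pin; 55 mm from the crank's axis. The flat crank arm beneath it has its top 75 mm above the table. With the jaw fully back it points along the vise's +y
- crank (a joint): angle of the crank, 0 (jaw fully back, stop) to 15.7 rad (jaw fully forward, stop), growing clockwise seen from above. One turn moves the jaw 18 mm. It stays where it is left; turning it takes about 4 N at the grip, little more when tightening, and much more at the stops and once the pad is pressed fully in
- jaw (a joint): travel of the sliding jaw from fully back (0) towards the fixed jaw, up to 0.045 m
- pad (a joint): how far the jaw's sprung aluminium pad is pressed in towards the jaw: 0 (free, 10 mm gap behind it) to 0.010 m (fully in); it takes about 2.5 N to start and 2.5 N for each further mm
- block0: print block: wooden mount with a grey carved lino face on top, 60 (x) x 50 (y) x 30 (z) mm, about 112 g, origin at the centre of its underside, z up out of the carved face; may be absent (2 or 3 of the four are there)
- block1: print block: wooden mount with a grey carved lino face on top, 60 (x) x 40 (y) x 30 (z) mm, about 90 g, origin at the centre of its underside, z up out of the carved face; may be absent (2 or 3 of the four are there)
- block2: print block: wooden mount with a grey carved lino face on top, 60 (x) x 40 (y) x 30 (z) mm, about 90 g, origin at the centre of its underside, z up out of the carved face; may be absent (2 or 3 of the four are there)
- block3: print block: wooden mount with a grey carved lino face on top, 60 (x) x 30 (y) x 30 (z) mm, about 67 g, origin at the centre of its underside, z up out of the carved face; may be absent (2 or 3 of the four are there)
- spacer0: plain dark wooden spacer bar, 60 (x) x 35 (y) x 24 (z) mm, about 60 g, origin at the centre of its underside; always there
- spacer1: plain dark wooden spacer bar, 60 (x) x 35 (y) x 24 (z) mm, about 60 g, origin at the centre of its underside; always there
- spacer2: plain dark wooden spacer bar, 60 (x) x 20 (y) x 24 (z) mm, about 34 g, origin at the centre of its underside; always there
- spacer3: plain dark wooden spacer bar, 60 (x) x 20 (y) x 24 (z) mm, about 34 g, origin at the centre of its underside; always there
- tray: open white plastic tray fixed to the table, for spare spacers: 200 (x) x 150 (y) x 30 mm high, walls and floor 5 mm; origin at the centre of its underside
- brush_pot: bystander: white ceramic pot 72 mm across, 90 mm tall, with brushes up to 210 mm; origin at its underside
- ink_tin: bystander: low metal ink tin 68 mm across, 45 mm tall; origin at its underside
- brayer: bystander: hand ink roller about 170 mm long, 90 mm wide and 35 mm tall, black roller at +x, wooden handle at -x
- cup: bystander: white plastic cup 72 mm across, 75 mm tall; origin at its underside
- tube0: bystander: white paint tube lying flat, about 95 x 32 x 15 mm; origin at its underside
- tube1: bystander: metal paint tube lying flat, about 95 x 32 x 15 mm; origin at its underside
There are look-alikes about, which are no part of the job. What is shaped like the block2 but green or yellow is not meant.

How it is judged:
By the outcome, as a careful person would: the job done as asked, in the order asked, and still so for the second after the job is handed in, with the robot touching nothing.
Of block0, block1, block2, block3 only 2 to 3 are there at a start; the rules pass over those that are not, and their reading is None.
At some moment in a run one of block0, block1, block2, block3, spacer0, spacer1, spacer2, spacer3 may be knocked a few centimetres aside while the robot is not near it.
Once in a run the grip may slacken for a moment while it holds something.
It also fails if it takes over 210 s, if anything falls off the work surface, if the arm or the gripper's body presses on something with over 40 N, if the wrist force passes 120 N, or if a joint passes its speed limit or range.

## Robot

A 7-joint arm with a two-finger parallel gripper is mounted at the origin on the work surface. World frame = base frame: x ahead of the robot, y to its left, z up, the work surface at z = 0. Lengths are in m, angles in rad, forces in N, time in s.
With the tool pointing down it reaches from about 0.425 to 0.925 m from the base axis. Payload 6.8 kg.
Tool frame: the origin (TCP) lies at the very end of the fingers, on their centre line; the grasp point (between the pads) lies 19 mm behind it; z points along the fingers, y is the line along which they close (so a half turn about z gives the same grasp; the last joint's range is limited). The gripper opens to 85 mm and grips with 20 to 120 N. Pads are 22 mm wide; open, the fingers measure 114 mm over their backs; the gripper's body (76 mm by 85 mm) begins 54 mm behind the grasp point. The pads swing forward as they close: fully open they stand 13 mm farther back than shut.
Start: joints at [-1.395, 0.477, 0.022, 1.555, -0.011, 1.109, -0.083], TCP at [0.189, 0.648, 0.231] pointing down, gripper open.
Joint ranges: [-2.96, 2.96], [-0.34, 2.1], [-1.41, 1.46], [0.24, 2.44], [-1.37, 4.51], [0.17, 1.92], [-2.96, 2.96]. Speed limits (rad/s): [2.39, 2.39, 3.14, 3.14, 3.14, 3.14, 3.14].

## Interface

Orientations are given as a unit quaternion [w, x, y, z].
In Python, from station import bot gives the robot as it stands. The module is installed in compiled form; this text tells all that it offers.
- The arm moves only by the shell command python3 -m jog 'ROWS' [OPENING] [FORCE]. ROWS is JSON, a list of rows, each a list of 4 numbers: the shift along the tool's x, y, z in cm, then the turn about the tool's z in rad. In form: [[x, y, z, spin], ...]. A call has 1 to 20 rows; each row is the pose to reach, as a shift and turn from the pose commanded when the call began, along the tool's axes at that moment; what a row does not reach only later rows make up. A row lasts 1/12 s, in which the tool goes at most 41.7 mm and 7.16 degrees, less where a joint would pass 70% of its speed; a pose out of reach is approached as far as the arm can. A call with a gripper value outside its range is refused whole. OPENING is the closure, from -1 (fully open) to 1 (shut), set as the call begins (- or left out, the last holds). The fingers move at their own pace and stop on an object; FORCE is the grip in N (left out, the last holds). Time passes only in rows, so rows that repeat a pose let the fingers close. It gives the time, the measured TCP pose, the force, the opening and the grip force at its end, in the units of the state.
- bot.get_obs(): the state, without advancing time (a new reading comes with each control period).
- bot.read_camera(name): name is "side" or "top" or "wrist"; returns a dict with "pixels" (480x640x3 uint8, red, green, blue), "depth" (480x640 float32, m along the optical axis (not along the pixel's ray), 0 where there is no reading), "fovy" (degrees; the focal length in pixels is half the picture's height over the tangent of half this angle, whatever the lens; pixels are square), "cx", "cy" (the principal point, pixels), "distortion" ([k1, k2, p1, p2, k3] as OpenCV has them; the pictures are not rectified), "pose" (4x4, takes a point from camera to world coordinates). Camera axes: x right, y down, z forward; pixel columns grow to the right and rows downward; lengths in m; the calibration is good to about 2 mm. A picture is of the moment at which its call begins.
- bot.hand_in(): hands the job in; it is judged then, once.
The state is a dict: "t": time; "q": joint angles; "joint_vel": joint speeds; "joint_torque": joint torques, N m; "eef_pos": TCP position; "tool_rot": TCP orientation; "contact_force": force on the tool from outside, world axes, zero at the start; "torque": the same for the moment, N m; "gripper_width": opening from 0.0 (shut) to 1.0 (fully open); "grasp_force": force on a finger pad.
Only numpy, scipy, OpenCV 4.12 (cv2) and the standard library are available. Lean on these libraries where they do the work, as an engineer would, in place of code of your own. Each camera call takes 0.05 s, during which the arm holds its last target. There are 200 camera calls.

## Working session

There is one attempt and no reset: what is moved stays moved. The work goes in short steps, Python scripts to look and compute and a shell command to move; the robot and the scene stay as the last step left them, time stands still between calls to the robot, and variables do not carry over. Pictures are saved under pics/ and viewed, at most 14 in all, crops included, and the job is handed in when it is done.

```bash
mkdir -p pics; ls
cat > h.py <<'E'
import numpy as np, cv2
from station import bot
def cam(n):
    c=bot.read_camera(n); f=240/np.tan(np.radians(c["fovy"])/2)
    c["K"]=np.array([[f,0,c["cx"]],[0,f,c["cy"]],[0,0,1.]]); c["D"]=np.array(c["distortion"]); return c
def save(c,name): cv2.imwrite("pics/"+name,c["pixels"][:,:,::-1])
def xyz(c):
    "world xyz per pixel"
    v,u=np.mgrid[0:480,0:640]
    n=cv2.undistortPoints(np.stack([u,v],-1).reshape(-1,1,2).astype(float),c["K"],c["D"]).reshape(480,640,2)
    d=c["depth"][...,None]; P=np.concatenate([n*d,d],-1)
    W=P@c["pose"][:3,:3].T+c["pose"][:3,3]; W[c["depth"]==0]=np.nan; return W
E
python3 - <<'E'
from h import *
o=bot.get_obs(); print(o)
for n in("top","side"):
    c=cam(n); save(c,n+"0.png"); np.savez(n+"0.npz",W=xyz(c),rgb=c["pixels"]); print(n,c["pose"].round(3).tolist(),c["fovy"])
E
```

```text
pics
{'t': 0.0, 'q': array([-1.3950759 ,  0.47781516,  0.02234073,  1.55646496, -0.01150641,
        1.1092854 , -0.08308237]), 'joint_vel': array([ 3.11073552e-04,  1.22276886e-03, -7.67562344e-04, -7.01954645e-04,
       -1.36215017e-04,  9.51835690e-04, -9.14397878e-05]), 'joint_torque': array([-5.93523805e-05, -5.96451402e+01,  1.60839681e+00, -2.81195372e+01,
        1.25955881e-02,  9.26632143e-03, -3.60614067e-06]), 'eef_pos': array([0.18886364, 0.64741852, 0.23030993]), 'tool_rot': array([-6.44986786e-05,  1.41416830e-01,  9.89949711e-01, -9.20093446e-04]), 'contact_force': array([ 0.26625306, -0.20939399, -0.3796158 ]), 'torque': array([ 0.01622132, -0.03022709, -0.05042096]), 'grasp_force': 0.0, 'gripper_width': 0.9976457914340735}
top [[-0.006, -0.995, 0.104, 0.43], [-1.0, 0.005, -0.008, -0.023], [0.008, -0.104, -0.995, 1.226], [0.0, 0.0, 0.0, 1.0]] 50.79123607215223
side [[0.978, -0.121, 0.167, 0.371], [-0.206, -0.612, 0.764, -0.847], [0.01, -0.782, -0.623, 0.751], [0.0, 0.0, 0.0, 1.0]] 55.67594636409703
```

View pics/top0.png

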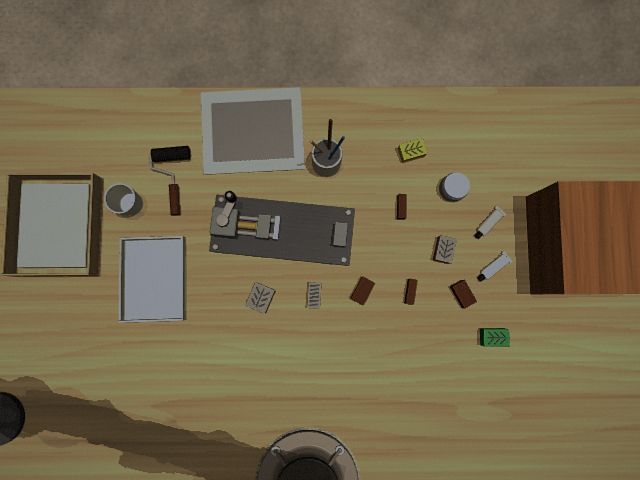

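View pics/side0.png

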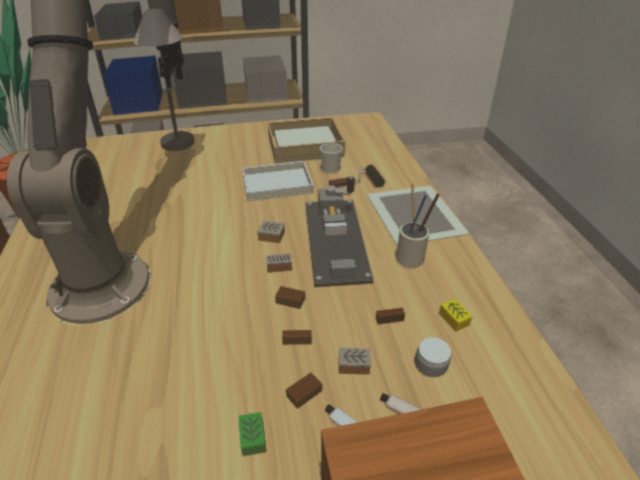

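The top view shows three grey blocks at about (261,297), (314,295) and (446,249). The four dark spacers are at (401,206), (362,290), (411,291) and (463,293). The tray is at (152,279), and the vise is at (281,230) with its crank grip at (230,197). The green and yellow blocks are decoys.

```bash
cat >> h.py <<'E'
def objs(W,rgb,zlo=0.017,zhi=0.036,amin=60):
    hsv=cv2.cvtColor(rgb,cv2.COLOR_RGB2HSV); z=W[...,2]
    m=((z>zlo)&(z<zhi)).astype(np.uint8)
    n,l,s,ce=cv2.connectedComponentsWithStats(m,connectivity=4); out=[]
    for i in range(1,n):
        if s[i,4]<amin: continue
        k=l==i; h=np.nanpercentile(z[k],80)
        kk=k&(z>h-0.005); p=W[kk][:,:2].astype(np.float32)
        (c,(a,b),t)=cv2.minAreaRect(p*1000)
        if a<b: a,b,t=b,a,t+90
        t=(t+90)%180-90   # direction of long side, deg from world x
        out.append(dict(px=ce[i].round(),n=int(kk.sum()),h=h*1e3,c=np.array(c).round(1),mean=(p.mean(0)*1e3).round(1),L=a,B=b,t=t,hsv=np.median(hsv[k],0)))
    return out
def show(o):
    for d in o: print(d["px"],d["n"],"h%.0f"%d["h"],"c",d["c"],"mean",d["mean"],"%.0fx%.0f"%(d["L"],d["B"]),"long %.1f"%d["t"],d["hsv"])
E
python3 - <<'E'
from h import *
d=np.load("top0.npz");show(objs(d["W"],d["rgb"]))
W=d["W"]
for u,v in [(350,237),(300,230),(230,197),(223,215),(340,235),(265,227),(275,228),(152,279)]: print(u,v,W[v,u].round(4))
# vise bed: dark grey pixels z 5..17mm
z=W[...,2]; m=((z>.007)&(z<.018)).astype(np.uint8); m[:,:200]=0;m[:,360:]=0
n,l,s,c=cv2.connectedComponentsWithStats(m); i=1+s[1:,4].argmax(); p=(W[l==i][:,:2]*1000).astype(np.float32)
print(s[i],cv2.minAreaRect(p),cv2.boxPoints(cv2.minAreaRect(p)).round(1).tolist())
m=((z>.04)&(z<.13)); m[:,:200]=0;m[:,360:]=0;m[:180]=0; m[280:]=0
n,l,s,c=cv2.connectedComponentsWithStats(m.astype(np.uint8),connectivity=4)
for i in range(1,n):
    if s[i,4]>20: q=W[l==i]; print(c[i].round(),s[i,4],np.nanmean(q,0).round(4),cv2.minAreaRect((q[:,:2]*1000).astype(np.float32)))
q=W[(z>.105)&(z<.125)&(np.arange(640)<300)&(np.arange(640)>200)]; print("grip",len(q),q.mean(0))
E
```

```text
[413. 149.] 378 h31 c [ 782.3 -257.4] mean [ 782.  -257.3] 60x41 long -73.5 [ 31. 156. 139.]
[169. 154.] 344 h33 c [774.1 332.3] mean [774.7 332.9] 90x29 long -84.1 [27. 70. 17.]
[ 97. 227.] 148 h32 c [600.6 501.2] mean [593.8 501.3] 235x5 long -0.1 [ 18. 120.  47.]
[ 21. 216.] 255 h33 c [637.7 671.6] mean [621.  680.5] 279x132 long -34.7 [ 18. 121.  46.]
[447. 193.] 57 h34 c [ 676.3 -340. ] mean [ 673.9 -338.2] 63x25 long 39.5 [15. 39. 49.]
[ 54. 226.] 3961 h35 c [599.3 601.3] mean [598.4 600.8] 199x165 long -0.1 [ 53.  11. 138.]
[174. 199.] 205 h24 c [662.9 321.8] mean [663.3 322.1] 74x22 long 4.4 [ 10. 174.  57.]
[120. 198.] 47 h32 c [662.1 447.8] mean [664.8 449.8] 56x24 long -20.5 [22. 51. 74.]
[402. 206.] 194 h25 c [ 643.3 -228.8] mean [ 643.9 -228.4] 59x20 long -1.0 [ 10. 170.  66.]
[532. 243.] 150 h32 c [ 550.4 -537.8] mean [ 554.6 -537.9] 237x5 long -0.3 [ 13. 185.  32.]
[247. 218.] 72 h30 c [611.2 142.7] mean [615.2 142.8] 44x21 long 78.4 [ 17.   35.  111.5]
[245. 232.] 76 h30 c [583.5 148.8] mean [580.4 148.5] 47x25 long -83.2 [ 17.   36.  108.5]
[445. 249.] 385 h31 c [ 53
[... 1281 characters left out ...]
984741211], [640.2999877929688, -115.0999984741211], [677.5, 223.0], [536.5999755859375, 238.5]]
[225. 218.] 916 [0.6092 0.1887 0.0687] ((617.2948608398438, 192.53378295898438), (60.82258987426758, 95.24650573730469), 83.39019012451172)
[263. 226.] 294 [0.5931 0.1037 0.0441] ((593.52685546875, 104.46826934814453), (32.230430603027344, 55.55508804321289), 83.3880844116211)
[276. 227.] 115 [0.59   0.0729 0.044 ] ((589.6840209960938, 72.9961166381836), (12.219980239868164, 54.67396926879883), 83.5618896484375)
[340. 234.] 267 [ 0.5732 -0.0779  0.0434] ((574.0816650390625, -77.80794525146484), (29.505929946899414, 55.74949264526367), 83.84317016601562)
grip 130 [0.42432112 0.1182288  0.11614817]
```

Run:
```python
import cv2
a=cv2.imread("pics/top0.png"); cv2.imwrite("pics/crop0.png",cv2.resize(a[180:320,195:395],None,fx=4,fy=4,interpolation=cv2.INTER_CUBIC))
```

```text
(no output)
```

View pics/crop0.png

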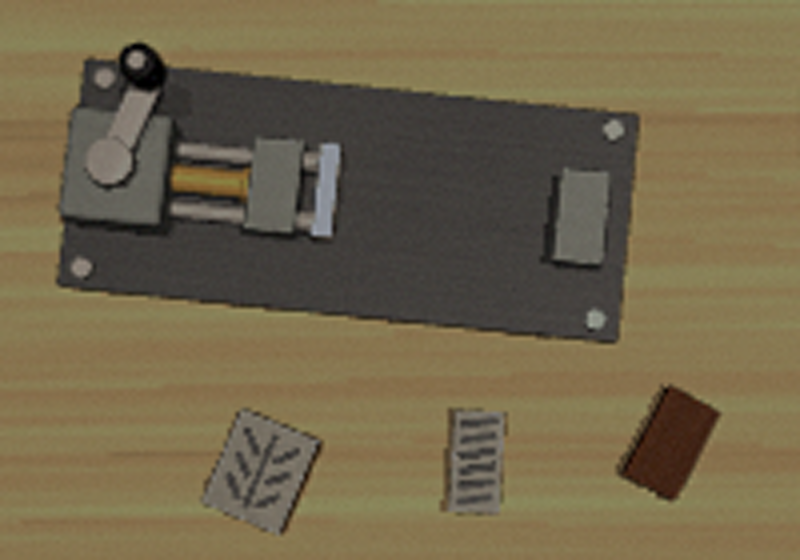

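The vise origin is at about (588.5, 61.7) mm with a yaw of about -6.3°. The blocks are 50, 40 and 30 mm (120 mm in all), so one 35 mm spacer makes a 155 mm row. The crank reads about 113° plus 2 turns. Next I'll write the move planner and measure the grip.

```bash
cat >> h.py <<'E'
from scipy.spatial.transform import Rotation as Ro
TH=np.radians(-6.3); VO=np.array([588.5,61.7])
def v2w(x,y): c,s=np.cos(TH),np.sin(TH); return VO+np.array([c*x-s*y,s*x+c*y])
def w2v(p): c,s=np.cos(TH),np.sin(TH); d=np.array(p)-VO; return np.array([c*d[0]+s*d[1],-s*d[0]+c*d[1]])
def go(x,y,z,deg,start=None):
    "mm, deg= world angle of tool y (mod 180, nearest radial). start: earlier (x,y,z,deg). prints row in cm, rad"
    if start is None:
        o=bot.get_obs(); q=o["tool_rot"]; R=Ro.from_quat([q[1],q[2],q[3],q[0]]).as_matrix(); p=o["eef_pos"]*1e3; a=np.degrees(np.arctan2(R[1,1],R[0,1]))
    else: p=np.array(start[:3]); a=start[3]
    ar=np.radians(a); yv=np.array([np.cos(ar),np.sin(ar)]); xv=np.array([-yv[1],yv[0]])  # x=y cross z(down)
    phi=np.degrees(np.arctan2(y,x)); t=phi+(deg-phi+90)%180-90
    # equivalent nearest current branch
    d=np.array([x,y])-p[:2]; s=-np.radians((t-a+180)%360-180)
    print("row",[round(float(v),2) for v in (d@xv/10,d@yv/10,(p[2]-z)/10,s)],"from",np.round(p,1),round(a,1),"to",round(x,1),round(y,1),z,"toolyaw",round(t,1))
    return (x,y,z,t)
E
python3 - <<'E'
from h import *
o=bot.get_obs();q=o["tool_rot"];print(Ro.from_quat([q[1],q[2],q[3],q[0]]).as_matrix().round(3).tolist())
W=np.load("top0.npz")["W"]; k=W[180:212,215:245].reshape(-1,3); k=k[(k[:,2]>.112)&(k[:,2]<.125)]
print(len(k),k.mean(0),cv2.minEnclosingCircle((k[:,:2]*1e3).astype(np.float32)))
c=k.mean(0)[:2]*1e3; a=v2w(0,134); v=w2v(c)-[0,134]; print("axis",a,"v",v,np.hypot(*v),np.degrees(np.arctan2(v[0],v[1])))
s=go(c[0],c[1],150,-6.3); go(c[0],c[1],84,-6.3,s)
E
```

```text
[[-0.96, 0.28, -0.0], [0.28, 0.96, -0.002], [-0.0, -0.002, -1.0]]
72 [0.65263205 0.17165169 0.11707506] ((652.845458984375, 171.90113830566406), 10.754847526550293)
axis [603.20439769 194.89076803] v [ 51.67927687 -17.67482473] 54.61819373547762 108.88119620424725
row [-57.84, -32.7, 8.04, 1.4] from [188.9 647.5 230.4] 73.7 to 652.6 171.7 150 toolyaw -6.3
row [0.0, 0.0, 6.6, -0.0] from [652.6 171.7 150. ] -6.3 to 652.6 171.7 84 toolyaw -6.3
```

```bash
python3 -m jog '[[-20,-11,3,0.5],[-20,-11,3,0.5],[-20,-11,3,0.5],[-20,-11,3,0.5],[-20,-11,3,0.5],[-40,-22,5,1],[-40,-22,5,1],[-40,-22,5,1],[-40,-22,5,1],[-40,-22,5,1],[-57.84,-32.7,7,1.4],[-57.84,-32.7,7,1.4],[-57.84,-32.7,7,1.4],[-57.84,-32.7,7,1.4],[-57.84,-32.7,7,1.4],[-57.84,-32.7,7,1.4],[-57.84,-32.7,7,1.4],[-57.84,-32.7,7,1.4],[-57.84,-32.7,7,1.4],[-57.84,-32.7,7,1.4]]' -0.2
python3 - <<'E'
from h import *
go(652.6,171.7,84,-6.3)
c=cam("wrist"); save(c,"w1.png"); W=xyz(c); k=W.reshape(-1,3); k=k[(k[:,2]>.112)&(k[:,2]<.125)&(abs(k[:,0]-.65)<.04)&(abs(k[:,1]-.17)<.04)]; print(len(k),k.mean(0) if len(k) else 0)
E
```

```text
t: 1.77
eef_pos: [0.6517, 0.174, 0.1609]
tool_rot: [-0.001, 0.745, 0.667, -0.0]
contact_force: [-0.6, -0.5, 0.3]
gripper_width: 0.599
grasp_force: 0.0
row [-0.22, 0.12, 7.69, -0.0] from [651.7 174.  160.9] -6.3 to 652.6 171.7 84 toolyaw -6.3
1111 [0.65443726 0.17279387 0.11826545]
```

```bash
python3 -m jog '[[-0.18,0.2,3,0],[-0.18,0.2,5,0],[-0.18,0.2,6.5,0],[-0.18,0.2,7.7,0],[-0.18,0.2,7.7,0],[-0.18,0.2,7.7,0]]'; python3 -m jog '[[0,0,0,0],[0,0,0,0],[0,0,0,0],[0,0,0,0],[0,0,0,0],[0,0,0,0]]' 1 50
python3 - <<'E'
from h import *
o=bot.get_obs(); p=o["eef_pos"]*1e3; v=w2v(p[:2])-[0,134]; print(p,v,np.hypot(*v),np.degrees(np.arctan2(v[0],v[1])),o["q"].round(2))
# circle rows: ccw unwinding from current angle, tool axes: tool y = vise x dir? 
A=np.radians(109.5); r=5.5
for n in range(0,21): 
    a=A-n*np.pi/10; d=r*np.array([np.sin(a)-np.sin(A),np.cos(a)-np.cos(A)])  # vise x,y in cm
    print("[%.1f,%.1f,0,0]"%(d[1],d[0]),end=",")
E
```

```text
t: 2.32
eef_pos: [0.654, 0.1711, 0.0842]
tool_rot: [-0.0, 0.745, 0.667, -0.0]
contact_force: [-1.0, -0.3, 0.7]
gripper_width: 0.6
grasp_force: 0.0
t: 2.82
eef_pos: [0.6542, 0.1707, 0.0859]
tool_rot: [-0.001, 0.746, 0.666, 0.0]
contact_force: [-4.8, -0.0, 6.4]
gripper_width: 0.242
grasp_force: 48.6
[654.18291909 170.68117737  85.88494646] [ 53.32728259 -18.46929494] 56.43504163591342 109.10294300392657 [-0.62  0.66  0.4   1.69 -0.32  0.86 -0.2 ]
[0.0,0.0,0,0],[1.7,0.3,0,0],[3.4,0.1,0,0],[5.0,-0.7,0,0],[6.2,-1.8,0,0],[7.0,-3.3,0,0],[7.3,-5.0,0,0],[7.1,-6.7,0,0],[6.4,-8.3,0,0],[5.2,-9.5,0,0],[3.7,-10.4,0,0],[2.0,-10.7,0,0],[0.3,-10.5,0,0],[-1.3,-9.7,0,0],[-2.5,-8.5,0,0],[-3.3,-7.0,0,0],[-3.7,-5.3,0,0],[-3.4,-3.6,0,0],[-2.7,-2.1,0,0],[-1.5,-0.8,0,0],[-0.0,0.0,0,0],
```

```bash
python3 -m jog '[[1.7,0.3,0,0],[3.4,0.1,0,0],[5.0,-0.7,0,0],[6.2,-1.8,0,0],[7.0,-3.3,0,0],[7.3,-5.0,0,0],[7.3,-5.0,0,0]]'
python3 - <<'E'
from h import *
o=bot.get_obs(); p=o["eef_pos"]*1e3; v=w2v(p[:2])-[0,134]; print(p,v,np.hypot(*v),np.degrees(np.arctan2(v[0],v[1])),o["contact_force"])
A=np.radians(1.5); r=5.5
for n in range(0,21): 
    a=A-n*np.pi/10; d=r*np.array([np.sin(a)-np.sin(A),np.cos(a)-np.cos(A)])
    print("[%.1f,%.1f,0,0]"%(d[1],d[0]),end=",")
E
```

```text
t: 3.4
eef_pos: [0.6119, 0.247, 0.0859]
tool_rot: [0.001, 0.746, 0.666, -0.0]
contact_force: [-4.0, -3.6, 5.7]
gripper_width: 0.241
grasp_force: 49.4
[611.91384495 247.03643994  85.91644331] [ 2.93468114 52.78648707] 52.86800138313396 3.1821008958037957 [-4.00735647 -3.59469823  5.72226486]
[0.0,0.0,0,0],[-0.2,-1.7,0,0],[-1.0,-3.3,0,0],[-2.1,-4.5,0,0],[-3.7,-5.3,0,0],[-5.4,-5.6,0,0],[-7.1,-5.4,0,0],[-8.6,-4.7,0,0],[-9.9,-3.5,0,0],[-10.7,-2.0,0,0],[-11.0,-0.3,0,0],[-10.8,1.4,0,0],[-10.0,3.0,0,0],[-8.8,4.2,0,0],[-7.3,5.0,0,0],[-5.6,5.4,0,0],[-3.9,5.1,0,0],[-2.4,4.4,0,0],[-1.1,3.2,0,0],[-0.3,1.7,0,0],[0.0,0.0,0,0],
```

```bash
python3 -m jog '[[-0.2,-1.7,0,0],[-1.0,-3.3,0,0],[-2.1,-4.5,0,0],[-3.7,-5.3,0,0],[-5.4,-5.6,0,0],[-7.1,-5.4,0,0],[-8.6,-4.7,0,0],[-9.9,-3.5,0,0],[-10.7,-2.0,0,0],[-11.0,-0.3,0,0],[-10.8,1.4,0,0],[-10.0,3.0,0,0],[-8.8,4.2,0,0],[-7.3,5.0,0,0],[-5.6,5.4,0,0],[-3.9,5.1,0,0],[-2.4,4.4,0,0],[-1.1,3.2,0,0],[-0.3,1.7,0,0],[0,0,0,0]]'
python3 -m jog '[[-0.2,-1.7,0,0],[-1.0,-3.3,0,0],[-2.1,-4.5,0,0],[-3.7,-5.3,0,0],[-5.4,-5.6,0,0],[-7.1,-5.4,0,0],[-8.6,-4.7,0,0],[-9.9,-3.5,0,0],[-10.7,-2.0,0,0],[-11.0,-0.3,0,0],[-10.8,1.4,0,0],[-10.0,3.0,0,0],[-8.8,4.2,0,0],[-7.3,5.0,0,0],[-5.6,5.4,0,0],[-3.9,5.1,0,0],[-2.4,4.4,0,0]]'
python3 - <<'E'
from h import *
o=bot.get_obs(); p=o["eef_pos"]*1e3; v=w2v(p[:2])-[0,134]; print(p,v,np.hypot(*v),np.degrees(np.arctan2(v[0],v[1])),o["contact_force"])
E
```

```text
t: 5.07
eef_pos: [0.6152, 0.2465, 0.086]
tool_rot: [0.002, 0.746, 0.665, 0.001]
contact_force: [3.8, -7.3, 1.4]
gripper_width: 0.245
grasp_force: 49.0
t: 6.48
eef_pos: [0.6531, 0.2172, 0.0857]
tool_rot: [0.0, 0.746, 0.665, -0.002]
contact_force: [-10.1, -10.5, 12.3]
gripper_width: 0.241
grasp_force: 50.8
[653.12273667 217.18334249  85.68070453] [47.17061961 27.63570315] 54.6699135105213 59.635375742716285 [-10.05090471 -10.46540425  12.30402118]
```

```bash
python3 -m jog '[[1.3,-1.2,0,0],[2.1,-2.7,0,0],[2.3,-3.6,0,0],[2.4,-4.4,0,0],[2.4,-4.7,0,0],[2.4,-5.0,0,0],[2.4,-5.3,0,0],[2.4,-5.3,0,0],[2.4,-5.3,0,0]]'
python3 - <<'E'
from h import *
o=bot.get_obs(); p=o["eef_pos"]*1e3; v=w2v(p[:2])-[0,134]; print(p,v,np.hypot(*v),np.degrees(np.arctan2(v[0],v[1])),o["contact_force"],o["torque"])
E
```

```text
t: 7.23
eef_pos: [0.6089, 0.2473, 0.0862]
tool_rot: [0.003, 0.747, 0.665, 0.003]
contact_force: [10.0, -3.6, -3.8]
gripper_width: 0.245
grasp_force: 49.6
[608.91257813 247.34606214  86.16200445] [-0.08243707 52.7648975 ] 52.764961897005584 -0.0895158080324393 [ 9.96013765 -3.59515485 -3.82826251] [-0.78887067 -2.25389196 -0.04608889]
```

```bash
python3 -m jog '[[0,0.2,0,0],[0,0.4,0,0],[0,0.5,0,0],[0,0.5,0,0]]'; python3 -m jog '[[0,0,0,0],[0,0,0,0],[0,0,0,0],[0,0,0,0],[0,0,-3,0],[0,0,-6,0],[0,0,-9,0],[0,0,-12,0],[0,0,-12,0]]' -0.2
python3 -m jog '[[-4,-4,-4,0],[-8,-8,-4,0],[-12,-12,-4,0],[-15,-16,-4,0],[-15,-20,-4,0],[-15,-20,-4,0],[-15,-20,-4,0]]' -1
python3 - <<'E'
from h import *
c=cam("top"); save(c,"top1.png"); W=xyz(c); show([d for d in objs(W,c["pixels"]) if d["px"][0]>200 and d["px"][0]<520])
z=W[...,2]; m=((z>.038)&(z<.13)); m[:,:200]=0;m[:,360:]=0;m[:180]=0; m[280:]=0
n,l,s,ce=cv2.connectedComponentsWithStats(m.astype(np.uint8),connectivity=4)
for i in range(1,n):
    if s[i,4]>20: q=W[l==i]; r=cv2.minAreaRect((q[:,:2]*1000).astype(np.float32)); print(ce[i].round(),s[i,4],np.nanmean(q,0).round(4),r,w2v(r[0]))
k=W[170:260,190:255].reshape(-1,3); k=k[(k[:,2]>.112)&(k[:,2]<.125)]; print(len(k)); v=w2v(k.mean(0)[:2]*1e3)-[0,134]; print("grip",v)
cv2.imwrite("pics/crop1.png",cv2.resize(c["pixels"][180:330,195:395,::-1],None,fx=4,fy=4,interpolation=cv2.INTER_CUBIC))
E
```

```text
t: 7.57
eef_pos: [0.6096, 0.2474, 0.0858]
tool_rot: [0.0, 0.746, 0.666, -0.0]
contact_force: [-2.1, -3.2, 9.0]
gripper_width: 0.244
grasp_force: 51.1
t: 8.32
eef_pos: [0.6124, 0.2499, 0.2109]
tool_rot: [0.001, 0.746, 0.666, 0.005]
contact_force: [1.0, -0.3, 1.3]
gripper_width: 0.606
grasp_force: 0.0
t: 8.9
eef_pos: [0.3879, 0.1197, 0.2432]
tool_rot: [-0.002, 0.746, 0.666, -0.002]
contact_force: [-0.5, -0.4, -0.5]
gripper_width: 1.002
grasp_force: 0.0
[413. 149.] 366 h31 c [ 782.2 -257.2] mean [ 782.  -257.3] 61x40 long -75.0 [ 31.  156.  145.5]
[447. 193.] 63 h33 c [ 676.4 -340.8] mean [ 675.7 -337.9] 64x27 long 39.3 [15. 39. 49.]
[402. 206.] 188 h24 c [ 643.3 -228.9] mean [ 643.6 -228.7] 59x20 long -2.1 [ 10. 170.  69.]
[445. 249.] 384 h31 c [ 538.3 -329.2] mean [ 538.  -328.5] 60x41 long -13.2 [ 19.  40. 119.]
[363. 290.] 331 h25 c [ 440.9 -130.9] mean [ 440.7 -130.7] 60x35 long -27.9 [ 10. 170.  69.]
[411. 291.] 186 h25 c [ 438.1 -246.1] mean [ 437.6 -245.9] 60x21 long -10.0 [ 10. 168.  71.]
[464. 294.] 340 h24 c [ 431.4 -371.2] mean [ 431.2 -371.1] 60x36 long 29.3 [ 10. 169.  67.
[... 201 characters left out ...]
[ 329.2 -440.9] mean [ 330.1 -440.2] 61x40 long -89.9 [ 63. 137. 116.]
[317. 458.] 186 h31 c [ 58.4 -20.1] mean [ 61. -19.] 127x47 long 70.0 [17. 64. 57.]
[228. 222.] 1169 [0.6006 0.1827 0.0583] ((602.2726440429688, 186.79112243652344), (115.01429748535156, 66.1637191772461), 83.67622375488281) [-3.73177121e-02  1.25847023e+02]
[259. 225.] 132 [0.5948 0.1136 0.0436] ((594.630615234375, 113.98394775390625), (14.938182830810547, 55.57133483886719), 87.83625030517578) [ 0.35624919 52.6409415 ]
[340. 234.] 298 [ 0.5737 -0.0776  0.0428] ((573.66455078125, -77.66354370117188), (29.805614471435547, 55.70492172241211), 83.8362808227539) [   0.54710518 -140.14987885]
73
grip [-0.23624134 53.57520948]
```

View pics/crop1.png

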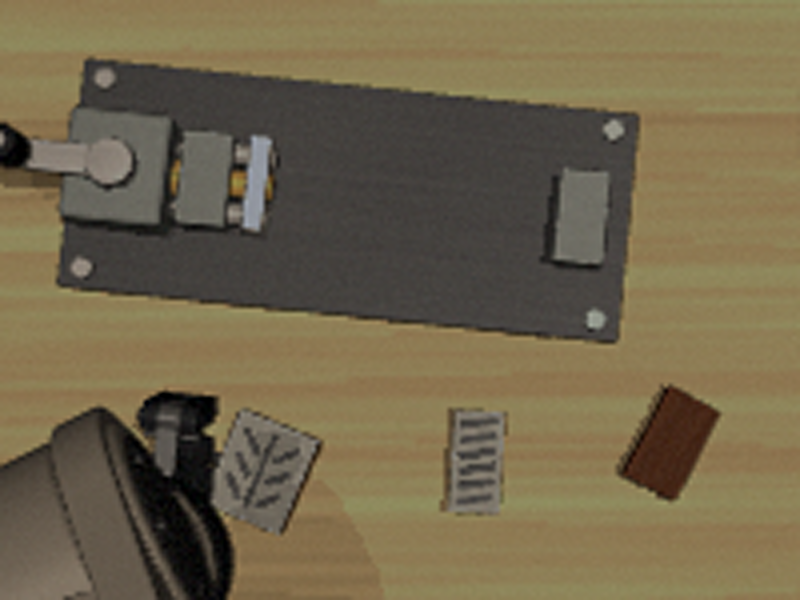

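The jaw is fully back: the pad is at crop (257,185), and the grip points along the vise's +y. Next is block0.

Run:
```python
from h import *
s=go(425.7,112.2,100,-23); go(425.7,112.2,3,-23,s)
```

```text
row [-0.38, 3.8, 14.36, 0.29] from [388.3 120.2 243.6] -6.5 to 425.7 112.2 100 toolyaw -23.0
row [0.0, 0.0, 9.7, -0.0] from [425.7 112.2 100. ] -23.0 to 425.7 112.2 3 toolyaw -23.0
```

```bash
python3 -m jog '[[-0.38,3.8,3,0.1],[-0.38,3.8,6,0.2],[-0.38,3.8,10,0.29],[-0.38,3.8,14,0.29],[-0.38,3.8,17,0.29],[-0.38,3.8,20,0.29],[-0.38,3.8,22,0.29],[-0.38,3.8,24,0.29],[-0.38,3.8,24,0.29],[-0.38,3.8,24,0.29]]' -1 40
python3 -c "
from h import *
go(425.7,112.2,3,-23)"
python3 -m jog '[[0,0,0,0],[0,0,0,0],[0,0,0,0],[0,0,0,0],[0,0,0,0],[0,0,0,0],[0,0,0,0]]' 1 40
python3 - <<'E'
from h import *
t=v2w(0,-125+25+0.8); s=go(*t,150,-6.3); go(*t,60,-6.3,s)
E
```

```text
t: 9.78
eef_pos: [0.4308, 0.114, 0.0037]
tool_rot: [-0.0, 0.834, 0.551, -0.001]
contact_force: [0.2, 0.2, 0.1]
gripper_width: 1.0
grasp_force: 0.0
row [-0.36, -0.4, 0.07, -0.0] from [430.8 114.    3.7] -23.1 to 425.7 112.2 3 toolyaw -23.0
t: 10.37
eef_pos: [0.4316, 0.1147, 0.0056]
tool_rot: [-0.0, 0.834, 0.551, 0.001]
contact_force: [-1.8, -0.7, 6.7]
gripper_width: 0.689
grasp_force: 43.5
row [-8.22, 19.38, -14.44, -0.29] from [431.6 114.7   5.6] -23.1 to 577.6 -36.9 150 toolyaw -6.3
row [0.0, 0.0, 9.0, -0.0] from [577.6 -36.9 150. ] -6.3 to 577.6 -36.9 60 toolyaw -6.3
```

```bash
python3 -m jog '[[0,0,-3,0],[0,0,-7,0],[0,0,-11,0],[-2,5,-14,-0.1],[-4,9,-14,-0.2],[-6,13,-14,-0.29],[-7.7,17,-14,-0.29],[-7.7,19.4,-14,-0.29],[-7.7,19.4,-14,-0.29],[-7.7,19.4,-14,-0.29],[-7.7,19.4,-14,-0.29]]'
python3 - <<'E'
from h import *
c=cam("wrist"); save(c,"w2.png"); W=xyz(c)
t=v2w(0,-125+25+1.5+3.9); go(*t,30,-6.3)
show(objs(W,c["pixels"],0.14,0.20,200))
E
```

```text
t: 11.28
eef_pos: [0.5785, -0.0327, 0.1444]
tool_rot: [-0.0, 0.746, 0.666, -0.0]
contact_force: [-0.1, 0.3, -1.6]
gripper_width: 0.695
grasp_force: 45.3
row [-0.06, 0.02, 11.42, -0.0] from [578.  -31.7 144.2] -6.4 to 578.1 -32.3 30 toolyaw -6.3
[321. 332.] 15758 h175 c [578.4 -37.5] mean [579.  -31.8] 122x50 long -6.5 [18. 27. 87.]
```

View pics/w2.png

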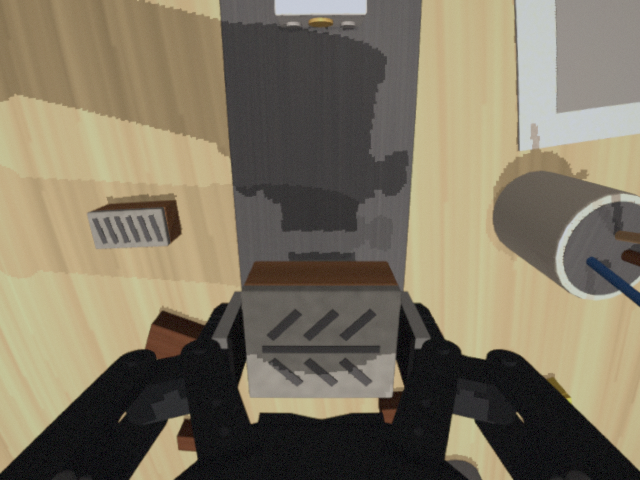

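The wrist view shows block0 held squarely, carved face up, at (320,340). Next I lower it by the fixed jaw.

```bash
python3 -m jog '[[0,0,4,0],[0,0,8,0],[0,0,10.5,0],[0,0,11.5,0],[0,0,12.3,0],[0,0,12.6,0],[0,0,12.6,0]]'
python3 -m jog '[[0,0,0,0],[0,0,0,0],[0,0,0,0],[0,0,0,0],[0,0,-3,0],[0,0,-7,0],[-2,-6,-11,0],[-2,-12,-14,0],[-2,-19,-14,0],[-2,-19,-14,0],[-2,-19,-14,0],[-2,-19,-14,0],[-2,-19,-14,0]]' -1
cat >> h.py <<'E'
def look(name=None):
    c=cam("top"); W=xyz(c); rgb=c["pixels"]
    if name: save(c,name)
    tb=[d for d in objs(W,rgb,0.017,0.036) if 20<=d["h"]<34 and 50<d["L"]<70 and d["px"][0]<530 and d["px"][0]>200]
    show(tb); print("-- bed")
    for d in objs(W,rgb,0.030,0.052):
        v=w2v(d["c"]); 
        if abs(v[0])<60 and -130<v[1]<48: print("vise",v.round(1),"%.0fx%.0f"%(d["L"],d["B"]),"h%.0f"%d["h"],"rel %.1f"%((d["t"]+6.3+45)%90-45),d["hsv"])
    return c,W
E
python3 -c "
from h import *
look()
print(bot.get_obs()['eef_pos'])"
```

```text
t: 11.92
eef_pos: [0.5794, -0.0323, 0.019]
tool_rot: [0.0, 0.746, 0.666, 0.0]
contact_force: [-0.2, 0.1, -1.1]
gripper_width: 0.69
grasp_force: 45.1
t: 13.0
eef_pos: [0.3864, -0.0307, 0.1591]
tool_rot: [-0.001, 0.746, 0.666, 0.002]
contact_force: [1.2, -0.1, -0.9]
gripper_width: 1.004
grasp_force: 0.0
[413. 149.] 351 h31 c [ 782.3 -257.5] mean [ 781.8 -257.5] 59x41 long -75.2 [ 31. 156. 144.]
[448. 194.] 54 h33 c [ 669.9 -343.8] mean [ 668.4 -341.9] 59x21 long 56.7 [16. 38. 51.]
[402. 206.] 187 h25 c [ 643.1 -228.9] mean [ 643.6 -228.7] 59x20 long -1.4 [ 10. 169.  69.]
[445. 249.] 379 h31 c [ 538.1 -329. ] mean [ 537.4 -328.7] 60x41 long -14.7 [ 19.  40. 119.]
[476. 288.] 338 h25 c [ 446.  -399.6] mean [ 446.  -399.3] 61x36 long 28.4 [ 10. 170.  66.]
[363. 290.] 321 h25 c [ 440.9 -130.9] mean [ 440.9 -131.7] 59x35 long -27.7 [ 10. 170.  68.]
[411. 291.] 198 h24 c [ 438.  -246.2] mean [ 437.3 -246. ] 60x21 long -9.6 [ 10. 169.  70.]
[495. 337.] 405 h31 c [ 329.7 -440.9] mean [ 329.7 -439.5] 60x40 long -88.6 [ 63. 137. 115.]
-- bed
vise [   0.9 -114.7] 81x60 h44 rel -0.1 [ 20.  35. 112.]
[ 0.38825474 -0.03073563  0.15914115]
```

Block0 is down, and the 81 mm jaw-plus-block extent leaves a gap of about 1 mm. One 35 mm spacer was knocked to (446,-400). Next is the 40 mm block.

```bash
python3 -c "
from h import *
go(538.1,-329,80,-14.2)"
```

```text
row [-27.95, 18.24, 7.91, 0.14] from [388.3 -30.7 159.1] -6.4 to 538.1 -329 80 toolyaw -14.2
```

```bash
python3 -m jog '[[-4,2.5,0,0],[-8,5,0,0.14],[-12,8,0,0.14],[-16,10.5,0,0.14],[-20,13,3,0.14],[-24,16,6,0.14],[-27.95,18.2,7.9,0.14],[-27.95,18.2,7.9,0.14],[-27.95,18.2,7.9,0.14],[-27.95,18.2,7.9,0.14]]'
python3 - <<'E'
from h import *
go(538.1,-329,3.5,-14.2)
c=cam("wrist"); show([d for d in objs(xyz(c),c["pixels"],amin=2000)])
E
```

```text
t: 13.88
eef_pos: [0.5376, -0.3345, 0.0761]
tool_rot: [0.0, 0.792, 0.611, -0.002]
contact_force: [-0.1, 0.1, -0.0]
gripper_width: 1.002
grasp_force: 0.0
row [0.54, -0.09, 7.26, -0.01] from [ 537.6 -334.5   76.1] -14.7 to 538.1 -329 3.5 toolyaw -14.2
[471.  23.] 4825 h25 c [ 644.5 -230.6] mean [ 642.  -231.2] 61x21 long -3.0 [ 10. 155.  83.]
[112. 159.] 3828 h25 c [ 439.2 -247.8] mean [ 440.9 -247.9] 61x20 long -10.2 [ 10. 154.  74.]
[550. 217.] 1339 h34 c [ 679. -348.] mean [ 671.8 -341.9] 67x38 long 48.6 [13. 24. 59.]
[321. 253.] 7043 h32 c [ 538.9 -330.8] mean [ 539.2 -329.5] 60x41 long -13.9 [18. 28. 77.]
[230. 371.] 2492 h25 c [ 451.3 -399.2] mean [ 457.8 -398.7] 52x35 long 28.2 [ 10. 154.  80.]
```

```bash
python3 -m jog '[[0.5,-0.05,3,-0.01],[0.5,-0.05,5.5,-0.01],[0.5,-0.05,6.8,-0.01],[0.5,-0.05,7.3,-0.01],[0.5,-0.05,7.3,-0.01],[0.5,-0.05,7.3,-0.01]]'
python3 -m jog '[[0,0,0,0],[0,0,0,0],[0,0,0,0],[0,0,0,0],[0,0,0,0],[0,0,0,0]]' 1 40
python3 -c "
from h import *
t=v2w(0,-53); go(*t,150,-6.3)"
```

```text
t: 14.43
eef_pos: [0.5386, -0.3247, 0.0072]
tool_rot: [0.001, 0.788, 0.616, 0.0]
contact_force: [0.7, -1.2, 0.1]
gripper_width: 0.999
grasp_force: 0.0
t: 14.93
eef_pos: [0.539, -0.325, 0.0078]
tool_rot: [0.001, 0.788, 0.616, 0.001]
contact_force: [0.2, 0.5, 5.8]
gripper_width: 0.695
grasp_force: 43.7
row [33.47, -3.8, -14.22, -0.13] from [ 539.  -325.     7.8] -13.9 to 582.7 9.0 150 toolyaw -6.3
```

```bash
python3 -m jog '[[0,0,-4,0],[0,0,-8,0],[2,0,-12,0],[6,-1,-14,-0.1],[10,-1,-14,-0.13],[14,-2,-14,-0.13],[18,-2,-14,-0.13],[22,-2.5,-14,-0.13],[26,-3,-14,-0.13],[30,-3.5,-14,-0.13],[33.5,-3.8,-14,-0.13],[33.9,-3.8,-14,-0.13],[33.9,-3.8,-14,-0.13],[33.9,-3.8,-14,-0.13],[33.9,-3.8,-14,-0.13],[33.9,-3.8,-14,-0.13],[33.9,-3.8,-14,-0.13],[33.9,-3.8,-14,-0.13]]'
python3 - <<'E'
from h import *
c=cam("wrist"); W=xyz(c); save(c,"w3.png")
o=bot.get_obs(); print(o["eef_pos"],o["gripper_width"],w2v(o["eef_pos"][:2]*1e3))
t=v2w(0,-53+4.3); go(*t,20.5,-6.3)
for d in objs(W,c["pixels"],0.14,0.20,200): show([d]); print(w2v(d["c"]))
E
```

```text
t: 16.43
eef_pos: [0.5826, 0.0125, 0.1464]
tool_rot: [0.0, 0.747, 0.665, -0.0]
contact_force: [0.3, 0.4, -1.3]
gripper_width: 0.69
grasp_force: 44.3
[0.58265487 0.01275435 0.14635361] 0.6950270423420875 [ -0.43881584 -49.29148   ]
row [0.06, 0.04, 12.59, -0.0] from [582.7  12.8 146.4] -6.6 to 583.2 13.3 20.5 toolyaw -6.3
[321. 331.] 5753 h176 c [582.7   8. ] mean [583.7  19.3] 105x39 long -6.4 [18. 27. 80.]
[  0.12775896 -54.01216231]
```

```bash
python3 -m jog '[[0.1,0.05,4,0],[0.1,0.05,8,0],[0.1,0.05,10.5,0],[0.1,0.05,11.5,0],[0.1,0.05,12.3,0],[0.1,0.05,12.6,0],[0.1,0.05,12.6,0],[0.1,0.05,12.6,0]]'
python3 -m jog '[[0,0,0,0],[0,0,0,0],[0,0,0,0],[0,0,0,0],[0,0,-3,0],[0,0,-7,0],[0,0,-11,0],[4,-4,-14,0],[8,-8,-14,0],[8,-12,-14,0],[8,-12,-14,0],[8,-12,-14,0],[8,-12,-14,0],[8,-12,-14,0],[8,-12,-14,0]]' -1
python3 -c "
from h import *
look('top2.png')
go(430.1,-15.1,90,-3.9)"
```

```text
t: 17.15
eef_pos: [0.5845, 0.0146, 0.0217]
tool_rot: [0.001, 0.746, 0.666, 0.001]
contact_force: [0.5, -0.2, 0.2]
gripper_width: 0.693
grasp_force: 44.4
t: 18.4
eef_pos: [0.4743, 0.107, 0.1606]
tool_rot: [0.001, 0.746, 0.665, 0.0]
contact_force: [0.3, -1.4, 0.3]
gripper_width: 1.0
grasp_force: 0.0
[413. 149.] 368 h31 c [ 782.  -257.8] mean [ 782.2 -257.2] 60x41 long -74.0 [ 31. 156. 145.]
[447. 193.] 62 h33 c [ 676.7 -339.3] mean [ 674.1 -337.4] 63x24 long 35.8 [15. 38. 51.]
[402. 206.] 187 h25 c [ 643.2 -228.8] mean [ 642.9 -228.5] 59x20 long -1.3 [ 10. 169.  69.]
[476. 288.] 344 h24 c [ 445.8 -399.8] mean [ 445.6 -399.4] 60x36 long 27.6 [ 10. 169.  66.]
[363. 291.] 339 h25 c [ 440.9 -130.9] mean [ 440.3 -130.6] 60x35 long -27.7 [ 10. 169.  69.]
[411. 291.] 192 h25 c [ 438.  -245.9] mean [ 437.9 -245.9] 59x20 long -9.5 [ 10. 169.  71.]
[314. 295.] 286 h31 c [430.6 -15.1] mean [430. -15.] 60x30 long -4.1 [ 19.  37. 121.]
[495. 337.] 380 h31 c [ 329.3 -441. ] mean [ 330.1 -439.9] 61x40 long -89.7 [ 63. 136. 116.]
-- bed
vise [  0.7 -93.5] 123x60 h44 rel 0.2 [ 20.  38. 115.]
row [-12.62, -2.99, 7.04, -0.05] from [474.3 106.8 160.4] -6.6 to 430.1 -15.1 90 toolyaw -3.9
```

```bash
python3 -m jog '[[-4,-1,0,-0.05],[-8,-2,0,-0.05],[-12.62,-3,3,-0.05],[-12.62,-3,7,-0.05],[-12.62,-3,7,-0.05],[-12.62,-3,7,-0.05],[-12.62,-3,7,-0.05],[-12.62,-3,7,-0.05],[-12.62,-3,7,-0.05],[-12.62,-3,7,-0.05]]'
python3 - <<'E'
from h import *
go(430.3,-15.1,3.5,-4)
c=cam("wrist"); show([d for d in objs(xyz(c),c["pixels"],amin=2000)])
E
```

```text
t: 19.28
eef_pos: [0.4304, -0.0133, 0.0914]
tool_rot: [0.0, 0.728, 0.685, 0.001]
contact_force: [0.8, -0.0, -0.1]
gripper_width: 0.999
grasp_force: 0.0
row [-0.18, 0.01, 8.79, 0.01] from [430.4 -13.3  91.4] -3.5 to 430.3 -15.1 3.5 toolyaw -4.0
[516. 246.] 1540 h33 c [557.3 -18.7] mean [554.4 -19. ] 134x53 long 59.5 [ 13. 146.  53.]
[321. 255.] 4585 h32 c [431.1 -16.5] mean [431.2 -15.3] 60x31 long -3.9 [18. 26. 87.]
[342. 392.] 2880 h25 c [ 441.7 -132.1] mean [ 439.6 -126.8] 61x36 long -28.4 [ 10. 152.  86.]
```

```bash
python3 -m jog '[[-0.2,0,3,0.01],[-0.2,0,5.5,0.01],[-0.2,0,7.5,0.01],[-0.2,0,8.5,0.01],[-0.2,0,8.8,0.01],[-0.2,0,8.8,0.01],[-0.2,0,8.8,0.01],[-0.2,0,8.8,0.01]]'
python3 -m jog '[[0,0,0,0],[0,0,0,0],[0,0,0,0],[0,0,0,0],[0,0,0,0],[0,0,0,0]]' 1 40
python3 -c "
from h import *
t=v2w(0,-15.7); go(*t,150,-6.3)"
```

```text
t: 20.0
eef_pos: [0.4298, -0.0161, 0.0032]
tool_rot: [0.0, 0.732, 0.681, 0.001]
contact_force: [0.4, -0.5, 0.3]
gripper_width: 0.997
grasp_force: 0.0
t: 20.5
eef_pos: [0.4295, -0.0161, 0.003]
tool_rot: [0.0, 0.732, 0.681, 0.001]
contact_force: [-1.4, 1.5, 7.9]
gripper_width: 0.693
grasp_force: 41.7
row [7.35, 15.23, -14.7, 0.04] from [429.5 -16.1   3. ] -4.2 to 586.8 46.1 150 toolyaw -6.3
```

```bash
python3 -m jog '[[0,0,-4,0],[0,0,-8,0],[0,0,-12,0.04],[2,4,-14,0.04],[4,8,-14,0.04],[6,12,-14,0.04],[7.35,15.2,-14,0.04],[7.35,15.2,-14,0.04],[7.35,15.2,-14,0.04],[7.35,15.2,-14,0.04],[7.35,15.2,-14,0.04],[7.35,15.2,-14,0.04],[7.35,15.2,-14,0.04]]'
python3 - <<'E'
from h import *
c=cam("wrist"); W=xyz(c); save(c,"w4.png")
o=bot.get_obs(); print(o["eef_pos"],o["gripper_width"],w2v(o["eef_pos"][:2]*1e3))
t=v2w(0,-15.7); go(*t,15,-6.3)
for d in objs(W,c["pixels"],0.14,0.20,200): show([d]); print(w2v(d["c"]))
E
```

```text
t: 21.58
eef_pos: [0.5848, 0.0453, 0.1424]
tool_rot: [-0.0, 0.746, 0.666, -0.0]
contact_force: [-0.6, 0.1, -0.0]
gripper_width: 0.691
grasp_force: 44.8
[0.58509125 0.04546409 0.14247975] 0.6960286646091097 [ -1.6065309  -16.51191495]
row [0.08, 0.16, 12.75, -0.0] from [585.1  45.5 142.5] -6.5 to 586.8 46.1 15 toolyaw -6.3
[321. 330.] 5409 h184 c [585.8  47.5] mean [586.7  54.7] 124x26 long -6.7 [18. 28. 67.]
[ -1.12546736 -14.41052821]
[630. 445.] 181 h152 c [748.3 -64.7] mean [748.1 -64.6] 7x5 long 49.4 [107. 150.  67.]
[ 172.7053776  -108.10112186]
```

```bash
python3 -m jog '[[0.1,0.1,4,0],[0.1,0.14,8,0],[0.1,0.14,10.5,0],[0.1,0.14,11.7,0],[0.1,0.14,12.4,0],[0.1,0.14,12.7,0],[0.1,0.14,12.7,0],[0.1,0.14,12.7,0],[0.1,0.14,12.7,0]]'
python3 -m jog '[[0,0,0,0],[0,0,0,0],[0,0,0,0],[0,0,0,0],[0,0,-3,0],[0,0,-7,0],[0,0,-11,0],[-4,-4,-14,0],[-8,-8,-14,0],[-12,-12,-14,0],[-16,-16,-14,0],[-17,-16,-14,0],[-17,-16,-14,0],[-17,-16,-14,0],[-17,-16,-14,0],[-17,-16,-14,0]]' -1
python3 -c "
from h import *
look('top3.png')
go(440.9,-130.9,90,-27.8)"
```

```text
t: 22.38
eef_pos: [0.5886, 0.0469, 0.0168]
tool_rot: [0.001, 0.746, 0.666, 0.001]
contact_force: [-0.4, 0.3, -0.4]
gripper_width: 0.692
grasp_force: 44.8
t: 23.72
eef_pos: [0.4102, -0.1037, 0.1556]
tool_rot: [0.0, 0.746, 0.666, 0.001]
contact_force: [0.6, 0.0, 0.4]
gripper_width: 1.0
grasp_force: 0.0
[413. 149.] 354 h31 c [ 782.4 -257.2] mean [ 781.9 -257.4] 61x41 long -74.7 [ 31. 156. 146.]
[447. 192.] 60 h33 c [ 677.4 -341.8] mean [ 676.3 -339.1] 65x30 long 38.8 [17. 35. 51.]
[402. 206.] 196 h24 c [ 643.2 -228.6] mean [ 643.1 -228.6] 59x21 long -1.3 [ 10. 169.  69.]
[476. 288.] 350 h24 c [ 445.7 -399.7] mean [ 445.8 -399.6] 60x36 long 28.2 [ 10. 170.  66.]
[412. 289.] 140 h25 c [ 438.1 -246.2] mean [ 444.  -248.9] 59x20 long -9.9 [ 10. 169.  71.]
[495. 337.] 398 h31 c [ 329.2 -441. ] mean [ 329.6 -440.2] 62x40 long -90.0 [ 63. 136. 116.]
[288. 456.] 68 h31 c [62.8 41.4] mean [62.5 44.3] 51x17 long -77.3 [17. 64. 40.]
-- bed
vise [  1.2 -13.7] 60x30 h43 rel -0.4 [ 19.  39. 109.]
vise [  1.1 -93.6] 123x60 h44 rel -0.1 [ 20.  37. 115.]
row [-2.39, 3.33, 6.55, 0.37] from [ 410.5 -103.4  155.5] -6.4 to 440.9 -130.9 90 toolyaw -27.8
```

```bash
python3 -m jog '[[-2.4,3.3,2,0.1],[-2.4,3.3,4,0.2],[-2.4,3.3,6.5,0.37],[-2.4,3.3,6.5,0.37],[-2.4,3.3,6.5,0.37],[-2.4,3.3,6.5,0.37],[-2.4,3.3,6.5,0.37],[-2.4,3.3,6.5,0.37],[-2.4,3.3,6.5,0.37]]'
python3 - <<'E'
from h import *
c=cam("wrist"); show([d for d in objs(xyz(c),c["pixels"],amin=2000)])
go(440.9,-131.3,1,-27.8)
E
```

```text
t: 24.52
eef_pos: [0.44, -0.1315, 0.0909]
tool_rot: [0.0, 0.855, 0.518, 0.001]
contact_force: [-0.2, 0.6, 0.4]
gripper_width: 1.004
grasp_force: 0.0
[323. 249.] 5074 h25 c [ 441.5 -132.3] mean [ 442.  -131.3] 60x36 long -28.3 [ 10. 155.  61.]
[392. 380.] 2061 h25 c [ 439.2 -247.4] mean [ 439.8 -245.7] 60x22 long -9.9 [ 10. 153.  82.]
row [0.06, 0.09, 8.98, 0.0] from [ 439.8 -131.5   90.8] -27.6 to 440.9 -131.3 1 toolyaw -27.8
```

```bash
python3 -m jog '[[0.05,0.1,3,0],[0.05,0.1,5.5,0],[0.05,0.1,7.5,0],[0.05,0.1,8.5,0],[0.05,0.1,8.9,0],[0.05,0.1,8.9,0],[0.05,0.1,8.9,0],[0.05,0.1,8.9,0]]'
python3 -m jog '[[0,0,0,0],[0,0,0,0],[0,0,0,0],[0,0,0,0],[0,0,0,0],[0,0,0,0]]' 1 40
python3 -c "
from h import *
t=v2w(-0.6,20.3); go(*t,150,-6.3)"
```

```text
t: 25.23
eef_pos: [0.4412, -0.1319, 0.0021]
tool_rot: [0.0, 0.856, 0.517, 0.001]
contact_force: [-0.1, -0.2, -0.6]
gripper_width: 1.0
grasp_force: 0.0
t: 25.73
eef_pos: [0.441, -0.1316, 0.002]
tool_rot: [0.0, 0.856, 0.517, 0.001]
contact_force: [-1.3, 1.6, 7.0]
gripper_width: 0.698
grasp_force: 41.9
row [25.84, 3.29, -14.8, -0.37] from [ 441.  -131.6    2. ] -27.7 to 590.1 81.9 150 toolyaw -6.3
```

```bash
python3 -m jog '[[0,0,-4,0],[0,0,-8,0],[0,0,-12,-0.1],[4,1,-14,-0.2],[8,2,-14,-0.3],[12,2,-14,-0.37],[16,3,-14,-0.37],[20,3.3,-14,-0.37],[25.8,3.3,-14,-0.37],[25.8,3.3,-14,-0.37],[25.8,3.3,-14,-0.37],[25.8,3.3,-14,-0.37],[25.8,3.3,-14,-0.37],[25.8,3.3,-14,-0.37],[25.8,3.3,-14,-0.37],[25.8,3.3,-14,-0.37]]'
python3 - <<'E'
from h import *
c=cam("wrist"); W=xyz(c); save(c,"w5.png")
o=bot.get_obs(); print(o["eef_pos"],o["gripper_width"],w2v(o["eef_pos"][:2]*1e3))
t=v2w(-0.6,20.3); go(*t,14,-6.3)
for d in objs(W,c["pixels"],0.14,0.20,200): show([d]); print(w2v(d["c"]))
E
```

```text
t: 27.07
eef_pos: [0.5892, 0.0802, 0.1415]
tool_rot: [-0.0, 0.747, 0.665, 0.0]
contact_force: [0.1, -0.8, -0.5]
gripper_width: 0.692
grasp_force: 44.9
[0.58928266 0.08048657 0.14148943] 0.691918681474689 [-1.28360048 18.75900246]
row [0.15, 0.07, 12.75, -0.0] from [589.3  80.5 141.5] -6.6 to 590.1 81.9 14 toolyaw -6.3
[321. 330.] 5904 h185 c [589.8  82.6] mean [591.7  89.6] 123x26 long -6.7 [ 11. 136.  54.]
[-1.00129786 20.91643857]
```

```bash
python3 -m jog '[[0.15,0.07,4,0],[0.15,0.07,8,0],[0.15,0.07,10.5,0],[0.15,0.07,11.7,0],[0.15,0.07,12.4,0],[0.15,0.07,12.7,0],[0.15,0.07,12.7,0],[0.15,0.07,12.7,0],[0.15,0.07,12.7,0]]'
python3 -m jog '[[0,0,0,0],[0,0,0,0],[0,0,0,0],[0,0,0,0],[0,0,-3,0],[0,0,-7,0],[0,0,-11,0],[0,0,-14,0],[-4,-8,-14,0],[-8,-12,-14,0],[-12,-16,-14,0],[-16,-16,-14,0],[-16,-16,-14,0],[-16,-16,-14,0],[-16,-16,-14,0],[-16,-16,-14,0]]' -1
python3 - <<'E'
from h import *
c,W=look('top4.png')
for d in objs(W,c["pixels"],0.03,0.0395,40): 
    v=w2v(d["c"]); 
    if abs(v[0])<50 and abs(v[1])<60: print(v,d["L"],d["B"],d["h"],d["t"]+6.3)
cv2.imwrite("pics/crop4.png",cv2.resize(c["pixels"][180:330,195:395,::-1],None,fx=4,fy=4,interpolation=cv2.INTER_CUBIC))
E
```

```text
t: 27.87
eef_pos: [0.5916, 0.083, 0.0157]
tool_rot: [0.001, 0.746, 0.666, 0.001]
contact_force: [0.1, -0.1, 0.2]
gripper_width: 0.692
grasp_force: 44.9
t: 29.2
eef_pos: [0.4128, -0.0587, 0.1545]
tool_rot: [-0.0, 0.747, 0.665, 0.001]
contact_force: [1.5, 0.4, 0.4]
gripper_width: 1.0
grasp_force: 0.0
[413. 149.] 359 h31 c [ 782.2 -257.6] mean [ 782.5 -257.1] 61x41 long -74.9 [ 31. 156. 145.]
[447. 193.] 63 h34 c [ 673.8 -342. ] mean [ 673.4 -340.2] 63x26 long 47.5 [16. 38. 51.]
[402. 206.] 188 h24 c [ 643.2 -228.7] mean [ 644.4 -228.8] 60x20 long -1.2 [ 10. 169.  69.]
[476. 288.] 344 h24 c [ 446.  -399.7] mean [ 445.8 -399.8] 60x35 long 28.1 [ 10. 170.  66.]
[411. 291.] 190 h25 c [ 438.1 -246.1] mean [ 438.5 -246.2] 60x20 long -10.1 [ 10. 169.  71.]
[495. 337.] 410 h31 c [ 329.2 -440.6] mean [ 329.9 -439.7] 61x40 long 89.7 [ 63. 137. 115.]
-- bed
vise [1.2 4.6] 67x60 h42 rel 0.4 [ 11. 152.  69.]
vise [  0.9 -93.7] 123x60 h44 rel 0.2 [ 20.  38. 115.]
[ 0.10366784 21.84328851] 59.175384521484375 34.64314651489258 36.99043413811043 -0.3966476440429689
```

View pics/crop4.png

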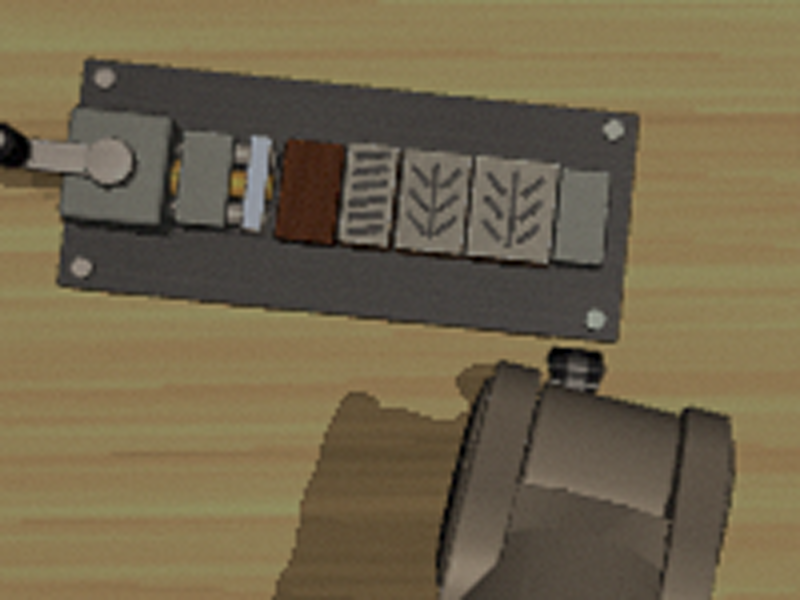

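The row reads fixed jaw, 50, 40 and 30 mm blocks, then the dark spacer, all aligned, with about 8 mm left to the pad. Next I crank.

```bash
python3 -c "
from h import *
t=v2w(0,188.5); s=go(*t,170,-6.3); go(*t,84,-6.3,s)"
```

```text
row [32.7, 15.93, -1.54, -0.0] from [413.9 -57.8 154.6] -6.5 to 609.2 249.1 170 toolyaw -6.3
row [0.0, 0.0, 8.6, -0.0] from [609.2 249.1 170. ] -6.3 to 609.2 249.1 84 toolyaw -6.3
```

```bash
python3 -m jog '[[3,1.5,-1.5,0],[7,3.4,-1.5,0],[11,5.3,-1.5,0],[15,7.3,-1.5,0],[19,9.2,-1.5,0],[22,10.7,-1.5,0],[26,12.6,-1.5,0],[30,14.6,-1.5,0],[32.7,15.9,-1.5,0],[32.7,15.9,-1.5,0],[32.7,15.9,-1.5,0],[32.7,15.9,-1.5,0],[32.7,15.9,-1.5,0],[32.7,15.9,-1.5,0],[32.7,15.9,-1.5,0],[32.7,15.9,-1.5,0]]' -0.2
python3 - <<'E'
from h import *
c=cam("wrist"); W=xyz(c); k=W.reshape(-1,3); k=k[(k[:,2]>.112)&(k[:,2]<.125)&(abs(k[:,0]-.609)<.04)&(abs(k[:,1]-.25)<.04)]; print(len(k),k.mean(0))
go(609.2,249.1,84,-6.3)
E
```

```text
t: 30.58
eef_pos: [0.6081, 0.2483, 0.1696]
tool_rot: [-0.0, 0.746, 0.666, 0.0]
contact_force: [-0.0, -0.1, 0.3]
gripper_width: 0.596
grasp_force: 0.0
1031 [0.61011528 0.24969392 0.11833301]
row [0.08, 0.1, 8.56, -0.0] from [608.1 248.5 169.6] -6.5 to 609.2 249.1 84 toolyaw -6.3
```

```bash
python3 -m jog '[[0.1,0.1,3,0],[0.1,0.1,5.5,0],[0.1,0.1,7.5,0],[0.1,0.1,8.5,0],[0.1,0.1,8.5,0],[0.1,0.1,8.5,0],[0.1,0.1,8.5,0]]'; python3 -m jog '[[0,0,0,0],[0,0,0,0],[0,0,0,0],[0,0,0,0],[0,0,0,0],[0,0,0,0]]' 1 50
python3 -m jog '[[-0.27,1.7,0,0],[-1.05,3.23,0,0],[-2.27,4.45,0,0],[-3.8,5.23,0,0],[-5.5,5.5,0,0],[-7.2,5.23,0,0],[-8.73,4.45,0,0],[-9.95,3.23,0,0],[-10.73,1.7,0,0],[-11,0,0,0],[-10.73,-1.7,0,0],[-9.95,-3.23,0,0],[-8.73,-4.45,0,0],[-7.2,-5.23,0,0],[-5.5,-5.5,0,0],[-3.8,-5.23,0,0],[-2.27,-4.45,0,0],[-1.05,-3.23,0,0],[-0.27,-1.7,0,0],[0,0,0,0]]'
python3 - <<'E'
from h import *
o=bot.get_obs(); p=o["eef_pos"]*1e3; v=w2v(p[:2])-[0,134]; print(p,v,np.hypot(*v),np.degrees(np.arctan2(v[0],v[1])),o["contact_force"])
E
```

```text
t: 31.22
eef_pos: [0.6104, 0.2499, 0.0858]
tool_rot: [0.0, 0.746, 0.666, 0.001]
contact_force: [0.7, -0.1, -0.4]
gripper_width: 0.6
grasp_force: 0.0
t: 31.72
eef_pos: [0.6099, 0.2501, 0.0855]
tool_rot: [-0.0, 0.746, 0.666, 0.001]
contact_force: [-1.9, 0.9, 5.8]
gripper_width: 0.242
grasp_force: 48.7
t: 33.38
eef_pos: [0.6092, 0.2503, 0.0853]
tool_rot: [-0.0, 0.745, 0.667, -0.001]
contact_force: [-5.1, -5.2, 9.6]
gripper_width: 0.24
grasp_force: 50.6
[609.22403312 250.33527607  85.34481378] [-0.1008823  55.77023674] 55.770327979041355 -0.10364173165977004 [-5.06133708 -5.21534869  9.59095921]
```

```bash
python3 -m jog '[[-0.08,0.96,0,0],[-0.33,1.88,0,0],[-0.74,2.75,0,0],[-1.29,3.54,0,0],[-1.96,4.21,0,0],[-2.75,4.76,0,0],[-3.62,5.17,0,0],[-4.54,5.42,0,0],[-4.54,5.42,0,0],[-4.54,5.42,0,0],[-4.54,5.42,0,0]]'
python3 - <<'E'
from h import *
o=bot.get_obs(); p=o["eef_pos"]*1e3; v=w2v(p[:2])-[0,134]; print(p,v,np.hypot(*v),np.degrees(np.arctan2(v[0],v[1])),o["contact_force"])
c,W=look('top5.png')
cv2.imwrite("pics/crop5.png",cv2.resize(c["pixels"][180:300,195:375,::-1],None,fx=4.4,fy=4.4,interpolation=cv2.INTER_CUBIC))
E
```

```text
t: 34.3
eef_pos: [0.6588, 0.1979, 0.0855]
tool_rot: [0.001, 0.746, 0.666, 0.001]
contact_force: [-0.8, -1.5, 7.0]
gripper_width: 0.243
grasp_force: 50.3
[658.80104836 197.86701791  85.50309775] [54.9343033   9.05913634] 55.676257326914914 80.63571577001566 [-0.7921256  -1.48108835  7.03295397]
[413. 149.] 357 h31 c [ 782.  -257.8] mean [ 782.1 -257.3] 60x40 long -73.4 [ 31. 155. 152.]
[402. 206.] 192 h24 c [ 643.1 -229. ] mean [ 642.7 -228.9] 60x20 long -1.8 [ 10. 167.  73.]
[476. 288.] 347 h24 c [ 445.7 -399.9] mean [ 445.9 -399.7] 61x37 long 25.9 [ 10. 168.  70.]
[411. 291.] 197 h25 c [ 437.9 -246. ] mean [ 437.7 -246. ] 59x20 long -9.1 [ 10. 166.  74.]
[495. 337.] 410 h31 c [ 329.1 -440.2] mean [ 329.5 -439.7] 59x40 long -89.7 [ 63. 136. 122.]
-- bed
vise [ -0.4 -22.3] 265x64 h44 rel 0.3 [ 20.  38. 115.]
```

Release, back away, and check.

```bash
python3 -m jog '[[0,0,0,0],[0,0,0,0],[0,0,0,0],[0,0,0,0],[0,0,-3,0],[0,0,-6,0],[0,0,-10,0],[-4,-4,-12,0],[-8,-8,-12,0],[-12,-12,-12,0],[-16,-16,-12,0],[-20,-20,-12,0],[-24,-24,-12,0],[-28,-24,-12,0],[-32,-24,-12,0],[-32,-24,-12,0],[-32,-24,-12,0],[-32,-24,-12,0],[-32,-24,-12,0]]' -0.2
python3 - <<'E'
from h import *
c,W=look('top6.png')
z=W[...,2]; pts=W.reshape(-1,3); v=np.array([w2v(q[:2]*1e3) for q in pts])
s=(abs(v[:,0])<20)&(v[:,1]>-160)&(v[:,1]<90)
h,e=np.histogram(v[s,1],bins=np.arange(-4,75,2.)); 
for i in range(len(e)-1):
    k=s&(v[:,1]>=e[i])&(v[:,1]<e[i+1]); print(int(e[i]),"%.0f"%(np.nanmedian(pts[k,2])*1e3),end="; ")
cv2.imwrite("pics/crop6.png",cv2.resize(c["pixels"][180:300,195:375,::-1],None,fx=4.4,fy=4.4,interpolation=cv2.INTER_CUBIC))
E
```

```text
t: 35.93
eef_pos: [0.3827, -0.0934, 0.2043]
tool_rot: [-0.001, 0.747, 0.665, 0.001]
contact_force: [0.6, -0.1, 0.2]
gripper_width: 0.599
grasp_force: 0.0
[413. 149.] 365 h31 c [ 782.1 -257.6] mean [ 781.9 -257.4] 60x41 long -74.0 [ 31. 156. 144.]
[402. 206.] 190 h25 c [ 643.2 -228.8] mean [ 643.2 -229. ] 59x20 long -1.1 [ 10. 169.  68.]
[476. 288.] 327 h25 c [ 445.9 -400. ] mean [ 446.3 -399.4] 60x36 long 27.8 [ 10. 169.  66.]
[411. 291.] 204 h25 c [ 438.1 -245.9] mean [ 438.  -245.9] 60x20 long -10.7 [ 10. 170.  70.]
[495. 337.] 399 h31 c [ 329.6 -440.4] mean [ 330. -440.] 62x40 long -88.9 [ 63.  136.5 114. ]
-- bed
vise [ -1.  -21.3] 268x65 h44 rel -0.1 [ 20.  38. 108.]
-4 35; -2 35; 0 36; 2 36; 4 35; 6 35; 8 35; 10 35; 12 35; 14 36; 16 35; 18 35; 20 35; 22 35; 24 35; 26 36; 28 37; 30 45; 32 43; 34 45; 36 44; 38 45; 40 43; 42 36; 44 35; 46 41; 48 45; 50 46; 52 44; 54 44; 56 44; 58 42; 60 44; 62 44; 64 44; 66 43; 68 44; 70 44; 72 45;
```

View pics/crop6.png

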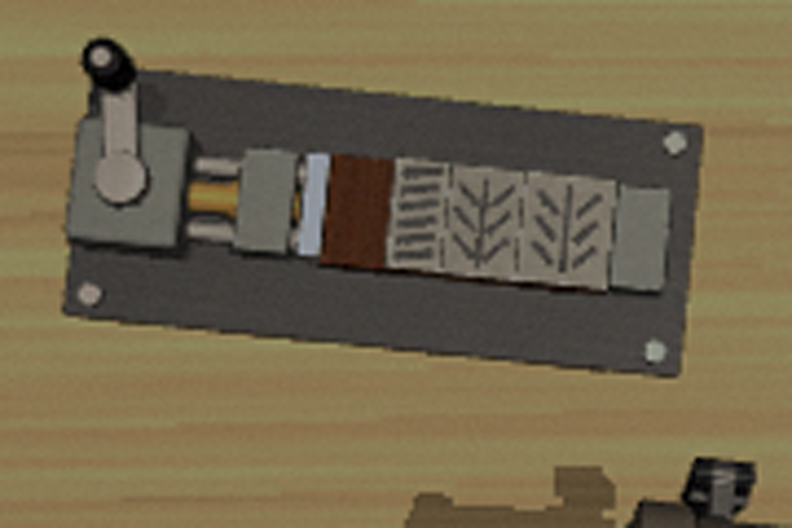

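The row is clamped and straight, with the pad at crop (313,205) and about 5 mm of gap behind it. The remaining job is the three spare spacers.

```bash
python3 -c "
from h import *
s=go(438,-246,90,-10); t=go(438,-246,2,-10,s); u=go(438,-246,170,-10,t); go(415,369,170,90,u)"
```

```text
row [-14.65, 7.16, 11.44, 0.06] from [383.6 -92.3 204.4] -6.6 to 438 -246 90 toolyaw -10.0
row [0.0, 0.0, 8.8, -0.0] from [ 438 -246   90] -10.0 to 438 -246 2 toolyaw -10.0
row [0.0, 0.0, -16.8, -0.0] from [ 438 -246    2] -10.0 to 438 -246 170 toolyaw -10.0
row [60.17, -12.94, 0.0, -1.75] from [ 438 -246  170] -10.0 to 415 369 170 toolyaw 90.0
```

```bash
python3 -m jog '[[-4,2,2,0.06],[-8,4,4,0.06],[-12,6,7,0.06],[-14.65,7.16,10,0.06],[-14.65,7.16,11.4,0.06],[-14.65,7.16,11.4,0.06],[-14.65,7.16,11.4,0.06],[-14.65,7.16,11.4,0.06],[-14.65,7.16,11.4,0.06],[-14.65,7.16,11.4,0.06]]' -1 40
python3 -c "
from h import *
go(438,-246,2,-10)"
```

```text
t: 36.82
eef_pos: [0.4393, -0.2443, 0.0914]
tool_rot: [0.0, 0.765, 0.644, 0.001]
contact_force: [0.0, 0.2, -0.2]
gripper_width: 1.004
grasp_force: 0.0
row [-0.19, -0.1, 8.94, 0.0] from [ 439.3 -244.3   91.4] -9.7 to 438 -246 2 toolyaw -10.0
```

```bash
python3 -m jog '[[-0.19,-0.1,3,0],[-0.19,-0.1,6,0],[-0.19,-0.1,8,0],[-0.19,-0.1,8.9,0],[-0.19,-0.1,8.9,0],[-0.19,-0.1,8.9,0]]'
python3 -m jog '[[0,0,0,0],[0,0,0,0],[0,0,0,0],[0,0,0,0],[0,0,0,0],[0,0,0,0],[0,0,-4,0],[0,0,-8,0],[0,0,-12,0],[0,0,-16.8,0],[0,0,-16.8,0],[0,0,-16.8,0],[0,0,-16.8,0]]' 1 40
python3 -m jog '[[4,-0.8,0,-0.1],[8,-1.7,0,-0.2],[12,-2.6,0,-0.3],[16,-3.4,0,-0.4],[20,-4.3,0,-0.5],[24,-5.2,0,-0.6],[28,-6,0,-0.7],[32,-6.8,0,-0.8],[36,-7.7,0,-0.9],[40,-8.6,0,-1],[44,-9.5,0,-1.1],[48,-10.3,0,-1.2],[52,-11.2,0,-1.3],[56,-12,0,-1.4],[60.2,-12.9,0,-1.5],[60.2,-12.9,0,-1.6],[60.2,-12.9,0,-1.75],[60.2,-12.9,0,-1.75],[60.2,-12.9,0,-1.75],[60.2,-12.9,0,-1.75]]'
python3 -m jog '[[0,0,0,0],[0,0,0,0],[0,0,0,0],[0,0,0,0]]'
python3 -c "
from h import *
go(415,369,12,90)"
```

```text
t: 37.32
eef_pos: [0.4376, -0.2473, 0.0023]
tool_rot: [0.0, 0.765, 0.644, 0.0]
contact_force: [0.3, -1.2, 0.5]
gripper_width: 0.997
grasp_force: 0.0
t: 38.4
eef_pos: [0.437, -0.2471, 0.1695]
tool_rot: [0.0, 0.765, 0.644, 0.001]
contact_force: [0.2, 0.2, -0.9]
gripper_width: 0.688
grasp_force: 44.8
t: 40.07
eef_pos: [0.4131, 0.3664, 0.1682]
tool_rot: [-0.001, -0.001, 1.0, -0.001]
contact_force: [0.7, -0.1, -0.8]
gripper_width: 0.69
grasp_force: 44.7
t: 40.4
eef_pos: [0.4134, 0.3674, 0.1693]
tool_rot: [-0.0, -0.003, 1.0, 0.0]
contact_force: [-0.7, -0.3, -1.5]
gripper_width: 0.693
grasp_force: 44.7
row [-0.17, 0.15, 15.73, 0.01] from [413.4 367.4 169.3] 90.3 to 415 369 12 toolyaw 90.0
```

```bash
python3 -m jog '[[-0.15,0.15,4,0],[-0.15,0.15,8,0],[-0.15,0.15,12,0],[-0.15,0.15,14.5,0],[-0.15,0.15,15.6,0],[-0.15,0.15,16,0],[-0.15,0.15,16,0],[-0.15,0.15,16,0]]'
python3 -m jog '[[0,0,0,0],[0,0,0,0],[0,0,0,0],[0,0,0,0],[0,0,0,0],[0,0,-4,0],[0,0,-8,0],[0,0,-12,0],[0,0,-17,0],[0,0,-17,0],[0,0,-17,0],[0,0,-17,0],[0,0,-17,0]]' -1
python3 - <<'E'
from h import *
look()
s=go(643.2,-228.8,170,-1.3)
E
```

```text
t: 41.07
eef_pos: [0.4159, 0.3698, 0.0106]
tool_rot: [0.001, -0.003, 1.0, 0.001]
contact_force: [-0.1, -0.0, -0.3]
gripper_width: 0.693
grasp_force: 44.7
t: 42.15
eef_pos: [0.414, 0.3685, 0.178]
tool_rot: [-0.001, -0.003, 1.0, -0.001]
contact_force: [-1.5, -0.2, -1.1]
gripper_width: 1.0
grasp_force: 0.0
[413. 149.] 372 h31 c [ 782.3 -257.5] mean [ 782.2 -257.2] 60x40 long -74.5 [ 31. 156. 141.]
[447. 192.] 63 h34 c [ 680.7 -341.8] mean [ 676.7 -339.4] 66x31 long 30.9 [15. 38. 51.]
[402. 206.] 201 h24 c [ 643.3 -228.8] mean [ 643.4 -228.7] 59x20 long -1.6 [ 10. 170.  66.]
[476. 288.] 338 h25 c [ 445.6 -399.5] mean [ 445.7 -399.4] 61x36 long 29.1 [ 10. 171.  64.]
[495. 337.] 403 h31 c [ 329.4 -440.9] mean [ 329.8 -440.1] 60x40 long -89.3 [ 63. 137. 113.]
-- bed
vise [  0.3 -22.3] 266x62 h44 rel 1.1 [ 20.  38. 106.]
row [-22.55, -59.85, 0.76, 1.6] from [414.  368.3 177.6] 90.4 to 643.2 -228.8 170 toolyaw -1.3
```

```bash
python3 -m jog '[[-1.4,-3.7,0,0.1],[-2.8,-7.4,0,0.2],[-4.2,-11.2,0,0.3],[-5.6,-15,0,0.4],[-7,-18.7,0,0.5],[-8.5,-22.4,0,0.6],[-9.9,-26.2,0,0.7],[-11.3,-30,0,0.8],[-12.7,-33.7,0,0.9],[-14.1,-37.4,0,1],[-15.5,-41.2,0,1.1],[-17,-45,0,1.2],[-18.3,-48.6,0,1.3],[-19.8,-52.4,0,1.4],[-21.1,-56,0,1.5],[-22.5,-59.8,0,1.6],[-22.5,-59.8,0,1.6],[-22.5,-59.8,0,1.6],[-22.5,-59.8,0,1.6],[-22.5,-59.8,0,1.6]]'
python3 -m jog '[[0,0,4,0],[0,0,8,0],[0,0,8.5,0],[0,0,8.5,0],[0,0,8.5,0],[0,0,8.5,0],[0,0,8.5,0]]'
python3 - <<'E'
from h import *
go(643.2,-228.8,2,-1.3)
c=cam("wrist"); show([d for d in objs(xyz(c),c["pixels"],amin=2000)])
E
```

```text
t: 43.87
eef_pos: [0.6432, -0.2258, 0.1779]
tool_rot: [-0.001, 0.715, 0.7, -0.0]
contact_force: [0.4, 0.3, -1.1]
gripper_width: 0.999
grasp_force: 0.0
t: 44.45
eef_pos: [0.6449, -0.2281, 0.0969]
tool_rot: [0.002, 0.715, 0.699, 0.001]
contact_force: [-0.3, -0.2, -0.6]
gripper_width: 1.001
grasp_force: 0.0
row [-0.07, -0.17, 9.49, -0.0] from [ 644.9 -228.1   96.9] -1.3 to 643.2 -228.8 2 toolyaw -1.3
[319. 249.] 2809 h25 c [ 644.7 -230.4] mean [ 644.6 -229.6] 60x20 long -2.4 [ 10. 155.  71.]
[523. 283.] 4899 h31 c [ 783.6 -258.6] mean [ 782.1 -256.5] 61x41 long -74.5 [ 31. 144. 157.]
```

```bash
python3 -m jog '[[-0.1,-0.1,3,0],[-0.1,-0.1,6,0],[-0.1,-0.1,8,0],[-0.1,-0.1,9.2,0],[-0.1,-0.1,9.2,0],[-0.1,-0.1,9.2,0],[-0.1,-0.1,9.2,0]]'
python3 -m jog '[[0,0,0,0],[0,0,0,0],[0,0,0,0],[0,0,0,0],[0,0,0,0],[0,0,0,0],[0,0,-4,0],[0,0,-8,0],[0,0,-12,0],[0,0,-17,0],[0,0,-17,0],[0,0,-17,0],[0,0,-17,0]]' 1 40
python3 -c "
from h import *
go(470,369,170,90)"
```

```text
t: 45.08
eef_pos: [0.6437, -0.2294, 0.0041]
tool_rot: [0.001, 0.715, 0.699, 0.0]
contact_force: [-0.3, -0.1, 0.3]
gripper_width: 1.001
grasp_force: 0.0
t: 46.17
eef_pos: [0.6427, -0.2283, 0.1727]
tool_rot: [0.0, 0.715, 0.699, 0.001]
contact_force: [0.0, -0.1, -1.2]
gripper_width: 0.693
grasp_force: 43.7
row [59.32, -18.62, 0.27, -1.59] from [ 642.7 -228.3  172.7] -1.3 to 470 369 170 toolyaw 90.0
```

```bash
python3 -m jog '[[3.7,-1.2,0,-0.1],[7.4,-2.3,0,-0.2],[11.1,-3.5,0,-0.3],[14.8,-4.7,0,-0.4],[18.5,-5.8,0,-0.5],[22.2,-7,0,-0.6],[26,-8.1,0,-0.7],[29.7,-9.3,0,-0.8],[33.4,-10.5,0,-0.9],[37,-11.6,0,-1],[40.8,-12.8,0,-1.1],[44.5,-14,0,-1.2],[48.2,-15.1,0,-1.3],[52,-16.3,0,-1.4],[56,-17.5,0,-1.5],[59.3,-18.6,0,-1.59],[59.3,-18.6,0,-1.59],[59.3,-18.6,0,-1.59],[59.3,-18.6,0,-1.59],[59.3,-18.6,0,-1.59]]'
python3 -m jog '[[0,0,0,0],[0,0,0,0],[0,0,0,0],[0,0,0,0]]'
python3 -c "
from h import *
go(470,369,11,90)"
```

```text
t: 47.83
eef_pos: [0.4705, 0.3665, 0.1713]
tool_rot: [-0.001, 0.003, 1.0, -0.001]
contact_force: [0.4, 0.2, 0.2]
gripper_width: 0.691
grasp_force: 43.6
t: 48.17
eef_pos: [0.4705, 0.3681, 0.1724]
tool_rot: [0.0, 0.002, 1.0, 0.0]
contact_force: [0.6, -0.6, -0.5]
gripper_width: 0.693
grasp_force: 43.6
row [0.05, 0.09, 16.14, -0.0] from [470.5 368.1 172.4] 89.7 to 470 369 11 toolyaw 90.0
```

```bash
python3 -m jog '[[0,0,4,0],[0,0,8,0],[0,0,12,0],[0,0,14.5,0],[0,0,15.7,0],[0,0,16.1,0],[0,0,16.1,0],[0,0,16.1,0]]'
python3 -m jog '[[0,0,0,0],[0,0,0,0],[0,0,0,0],[0,0,0,0],[0,0,0,0],[0,0,-4,0],[0,0,-8,0],[0,0,-12,0],[0,0,-17,0],[0,0,-17,0],[0,0,-17,0],[0,0,-17,0],[0,0,-17,0]]' -1
python3 - <<'E'
from h import *
look("top7.png")
s=go(445.7,-399.7,170,28.3)
E
```

```text
t: 48.83
eef_pos: [0.4715, 0.3693, 0.0129]
tool_rot: [0.001, 0.002, 1.0, 0.001]
contact_force: [-0.4, 0.7, 0.0]
gripper_width: 0.691
grasp_force: 43.7
t: 49.92
eef_pos: [0.4693, 0.3681, 0.1799]
tool_rot: [-0.001, 0.002, 1.0, -0.001]
contact_force: [0.6, -0.9, -0.4]
gripper_width: 1.001
grasp_force: 0.0
[413. 149.] 364 h31 c [ 782.1 -257.7] mean [ 782.4 -257.3] 61x41 long -74.1 [ 31. 156. 142.]
[447. 192.] 59 h33 c [ 675.9 -340.4] mean [ 675.9 -338.5] 63x23 long 41.9 [15. 38. 51.]
[476. 287.] 350 h24 c [ 446.  -400.1] mean [ 446.3 -399.6] 60x35 long 28.7 [ 10. 170.  64.]
[495. 337.] 412 h31 c [ 329.2 -440.5] mean [ 330.  -440.1] 61x40 long 89.7 [ 63.  136.5 112. ]
-- bed
vise [ -0.8 -22.4] 265x64 h44 rel 0.2 [ 20.  38. 106.]
row [2.07, -76.77, 0.95, 1.07] from [469.2 367.9 179.5] 89.8 to 445.7 -399.7 170 toolyaw 28.3
```

```bash
python3 -m jog '[[0.1,-4,0,0.06],[0.2,-8,0,0.12],[0.3,-12,0,0.18],[0.4,-16,0,0.24],[0.5,-20,0,0.3],[0.6,-24,0,0.36],[0.8,-28,0,0.42],[0.9,-32,0,0.48],[1,-36,0,0.54],[1.1,-40,0,0.6],[1.2,-44,0,0.66],[1.3,-48,0,0.72],[1.4,-52,0,0.78],[1.5,-56,0,0.84],[1.6,-60,0,0.9],[1.7,-64,0,0.96],[1.9,-68,0,1.02],[2,-72,0,1.07],[2.07,-76.7,0,1.07],[2.07,-76.7,0,1.07]]'
python3 -m jog '[[0,0,4,0],[0,0,8,0],[0,0,8.5,0],[0,0,8.5,0],[0,0,8.5,0],[0,0,8.5,0],[0,0,8.5,0],[0,0,8.5,0]]'
python3 - <<'E'
from h import *
go(446,-400,2,28.4)
c=cam("wrist"); show([d for d in objs(xyz(c),c["pixels"],amin=2000)])
E
```

```text
t: 51.63
eef_pos: [0.443, -0.4061, 0.1806]
tool_rot: [0.0, 0.515, 0.857, -0.003]
contact_force: [-0.7, -0.1, 0.9]
gripper_width: 1.003
grasp_force: 0.0
t: 52.3
eef_pos: [0.4476, -0.3988, 0.098]
tool_rot: [0.001, 0.511, 0.859, 0.0]
contact_force: [-0.2, 0.2, -0.1]
gripper_width: 0.998
grasp_force: 0.0
row [-0.03, -0.19, 9.6, 0.0] from [ 447.6 -398.8   98. ] 28.5 to 446 -400 2 toolyaw 28.4
[126. 219.] 5835 h32 c [ 330.3 -442.9] mean [ 330.9 -440.7] 62x41 long -89.8 [ 64. 135. 125.]
[316. 247.] 4769 h25 c [ 446.6 -401.9] mean [ 446.1 -400.9] 60x36 long 28.2 [ 10. 156.  68.]
```

```bash
python3 -m jog '[[-0.05,-0.2,3,0],[-0.05,-0.2,6,0],[-0.05,-0.2,8,0],[-0.05,-0.2,9.4,0],[-0.05,-0.2,9.4,0],[-0.05,-0.2,9.4,0],[-0.05,-0.2,9.4,0]]'
python3 -m jog '[[0,0,0,0],[0,0,0,0],[0,0,0,0],[0,0,0,0],[0,0,0,0],[0,0,0,0],[0,0,-4,0],[0,0,-8,0],[0,0,-12,0],[0,0,-17,0],[0,0,-17,0],[0,0,-17,0],[0,0,-17,0]]' 1 40
python3 -c "
from h import *
go(530,369,170,90)"
```

```text
t: 52.93
eef_pos: [0.4458, -0.4006, 0.0037]
tool_rot: [0.001, 0.512, 0.859, -0.0]
contact_force: [-0.0, 0.2, 0.5]
gripper_width: 1.001
grasp_force: 0.0
t: 54.02
eef_pos: [0.4453, -0.3992, 0.1723]
tool_rot: [0.0, 0.511, 0.859, 0.0]
contact_force: [-0.1, 0.2, -2.0]
gripper_width: 0.689
grasp_force: 44.5
row [63.47, 44.1, 0.23, -1.07] from [ 445.3 -399.2  172.3] 28.5 to 530 369 170 toolyaw 90.0
```

```bash
python3 -m jog '[[3.3,2.3,0,-0.05],[6.6,4.6,0,-0.1],[9.9,6.9,0,-0.16],[13.2,9.2,0,-0.22],[16.5,11.5,0,-0.28],[19.8,13.8,0,-0.34],[23.1,16,0,-0.4],[26.4,18.3,0,-0.46],[29.7,20.6,0,-0.52],[33,22.9,0,-0.58],[36.3,25.2,0,-0.64],[39.6,27.5,0,-0.7],[42.9,29.8,0,-0.76],[46.2,32.1,0,-0.82],[49.5,34.4,0,-0.88],[52.8,36.7,0,-0.94],[56.1,39,0,-1],[59.4,41.3,0,-1.07],[63.4,44.1,0,-1.07],[63.4,44.1,0,-1.07]]'
python3 -m jog '[[0,0,0,0],[0,0,0,0],[0,0,0,0],[0,0,0,0],[0,0,0,0],[0,0,0,0]]'
python3 -c "
from h import *
go(530,369,11,90)"
```

```text
t: 55.68
eef_pos: [0.5273, 0.3769, 0.169]
tool_rot: [-0.002, -0.003, 1.0, 0.001]
contact_force: [0.2, 1.4, -1.5]
gripper_width: 0.692
grasp_force: 44.4
t: 56.18
eef_pos: [0.5307, 0.3668, 0.1724]
tool_rot: [-0.0, 0.003, 1.0, -0.0]
contact_force: [0.6, -0.0, -0.8]
gripper_width: 0.691
grasp_force: 44.4
row [0.07, 0.22, 16.14, -0.01] from [530.7 366.8 172.4] 89.7 to 530 369 11 toolyaw 90.0
```

```bash
python3 -m jog '[[0,0.2,4,0],[0,0.2,8,0],[0,0.2,12,0],[0,0.2,14.5,0],[0,0.2,15.7,0],[0,0.2,16.1,0],[0,0.2,16.1,0],[0,0.2,16.1,0]]'
python3 -m jog '[[0,0,0,0],[0,0,0,0],[0,0,0,0],[0,0,0,0],[0,0,0,0],[0,0,-4,0],[0,0,-8,0],[0,0,-12,0],[0,0,-17,0],[4,0,-20,0],[8,-4,-24,0],[12,-8,-24,0],[12,-8,-24,0],[12,-8,-24,0],[12,-8,-24,0]]' -1
python3 - <<'E'
from h import *
c,W=look("top8.png")
cv2.imwrite("pics/crop8.png",cv2.resize(c["pixels"][130:330,95:525,::-1],(800,372),interpolation=cv2.INTER_CUBIC))
E
```

```text
t: 56.85
eef_pos: [0.5319, 0.3705, 0.0131]
tool_rot: [0.001, 0.002, 1.0, 0.001]
contact_force: [0.6, 0.1, -0.4]
gripper_width: 0.687
grasp_force: 44.4
t: 58.1
eef_pos: [0.4088, 0.2888, 0.2524]
tool_rot: [-0.0, 0.002, 1.0, 0.001]
contact_force: [0.2, 0.1, 0.5]
gripper_width: 0.999
grasp_force: 0.0
[413. 149.] 373 h31 c [ 782.3 -257.3] mean [ 782.4 -257.3] 60x41 long -74.9 [ 31. 156. 145.]
[447. 191.] 68 h34 c [ 682.5 -339.6] mean [ 681.2 -336. ] 67x32 long 23.2 [17.  35.  52.5]
[495. 337.] 419 h31 c [ 329.5 -440.8] mean [ 330.1 -440.2] 61x40 long -89.1 [ 63. 136. 115.]
-- bed
vise [  0.3 -22.4] 265x61 h44 rel 1.2 [ 20.  38. 109.]
```

View pics/crop8.png

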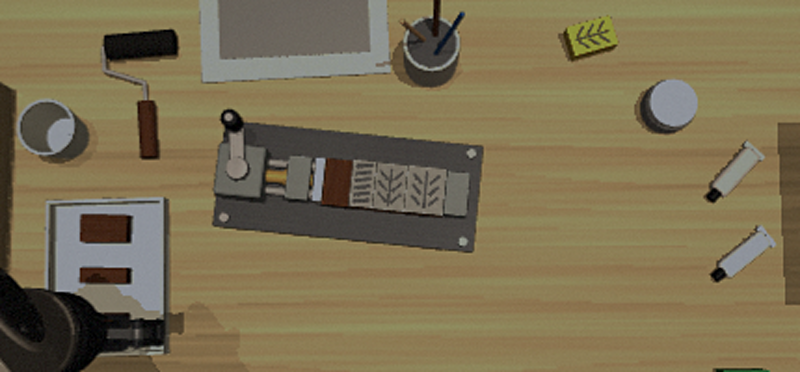

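The row stays clamped and two spacers show in the tray. The third is under the arm, so I'll move aside and confirm.

```bash
python3 -m jog '[[4,-4,0,0],[6,-8,0,0],[6,-12,0,0],[6,-16,0,0],[6,-20,0,0],[6,-20,0,0],[6,-20,0,0],[6,-20,0,0],[6,-20,0,0],[6,-20,0,0]]'
python3 - <<'E'
from h import *
c=cam("top"); W=xyz(c); hsv=cv2.cvtColor(c["pixels"],cv2.COLOR_RGB2HSV)
m=((hsv[...,0]<15)&(hsv[...,1]>130)&(abs(W[...,0]-.472)<.1)&(abs(W[...,1]-.37)<.075)).astype(np.uint8)
n,l,s,ce=cv2.connectedComponentsWithStats(m)
for i in range(1,n):
    if s[i,4]>50: print(s[i,4],np.nanmedian(W[l==i],0).round(3))
look()
E
```

```text
t: 58.98
eef_pos: [0.35, 0.092, 0.2514]
tool_rot: [0.0, 0.001, 1.0, -0.001]
contact_force: [-0.4, -0.6, -0.8]
gripper_width: 1.0
grasp_force: 0.0
361 [0.533 0.37  0.028]
209 [0.475 0.369 0.028]
198 [0.417 0.367 0.028]
[413. 149.] 360 h31 c [ 782.6 -257.3] mean [ 782.1 -256.9] 62x41 long -74.7 [ 31. 155. 144.]
[495. 337.] 406 h31 c [ 329.3 -441.1] mean [ 329.6 -440.1] 61x40 long -89.6 [ 63. 137. 114.]
-- bed
vise [ -0.8 -23.6] 263x64 h44 rel 0.0 [ 20.  38. 107.]
```

```bash
python3 -c "
from station import bot
print(bot.hand_in())"
```

```text
the job is handed in; nothing more can be done
None
```

I wound the jaw fully back and clamped the three print blocks and one 35 mm spacer in a straight row, with the pad pressed in about 5 mm of its 10 mm. The three spare spacers are in the tray, and I handed the job in at about 59 s on the robot's clock; no verdict came back.

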